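Find the heavy side of a flywheel on the balancing stand

ROBOT

A 7-joint arm with a two-finger parallel gripper is mounted at the origin on the work surface; the furniture and walls round the work are solid. World frame = base frame: x ahead of the robot, y to its left, z up, the work surface at z = 0. Lengths are in mm, angles in rad, forces in N, time in s.
With the tool pointing down it reaches from about 425 to 925 mm from the base axis. Payload 6.8 kg.
Tool frame: the origin (TCP) lies at the very end of the fingers, on their centre line; the grasp point (between the pads) lies 19 mm behind it (bot.grip_point_offset is the distance from the TCP to the grasp point, in mm); x points along the fingers, z is the direction in which the jaws open and shut, and the axes are right-handed (so a half turn about x gives the same grasp; the last joint's range is limited). The gripper opens to 88 mm and grips with 3 to 60 N. Pads are 20 mm wide; open, the fingers measure 115 mm over their backs; the gripper's body (75 mm by 178 mm) begins 61 mm behind the grasp point.
Start: joints at [1.184, 0.477, 0.022, 1.555, -0.011, 1.109, -0.083], TCP at [185.77, -648.951, 222.664] pointing down, gripper open.
Joint ranges: [-2.96, 2.96], [-0.34, 2.1], [-1.41, 1.46], [0.24, 2.44], [-1.37, 4.51], [0.17, 1.92], [-2.96, 2.96]. Speed limits (rad/s): [2.39, 2.39, 3.14, 3.14, 3.14, 3.14, 3.14].

INTERFACE

Orientations are given as a unit quaternion [x, y, z, w].
In Python, from station import bot gives the robot as it stands. The module is installed in compiled form; this text tells all that it offers.
- The arm moves only by the tool drive_tool, never from a script. Its argument "increments" is text: rows parted by semicolons, each of 5 numbers parted by spaces: the shift along the world's x, y, z in mm, then the turn about the world's z in degrees, then the opening in per cent of the stroke, from 0 (shut) to 100 (fully open). In form: tx ty tz yaw jaw; .... A call has 1 to 10 rows; each row shifts and turns the pose as measured when the row begins; what a row does not reach is not made up. A row lasts 1/10 s, in which the tool goes at most 50 mm and 8.59 degrees, less where a joint would pass 70% of its speed; a pose out of reach is approached as far as the arm can. A call with a gripper value outside its range is refused whole. The fingers move at their own pace and stop on an object; the grip force is fixed at half the most. Time passes only in rows, so rows that do not move let the fingers close. It gives the time, the measured TCP pose, the force and the opening at its end, in the units of the state.
- bot.observe(): the state, without advancing time (a new reading comes with each control period).
- bot.snapshot(name): name is "side" or "top"; returns a dict with "image" (420x560x3 uint8, red, green, blue), "vertical_fov" (degrees; the focal length in pixels is half the picture's height over the tangent of half this angle, whatever the lens; pixels are square), "cx", "cy" (the principal point, pixels), "R" (3x3) and "t" (3): a world point X has camera coordinates R X + t. Camera axes: x right, y down, z forward; pixel columns grow to the right and rows downward; lengths in mm; the calibration is good to about 2 mm. A picture is of the moment at which its call begins. There is no depth.
- bot.sign_off(): hands the job in, once; it reports no verdict.
The state is a dict: "time_s": time; "joint_positions": joint angles; "qd": joint speeds; "joint_efforts": joint torques, N m; "position": TCP position; "orientation": TCP orientation; "ft_force": force on the tool from outside, world axes, zero at the start; "ft_torque": the same for the moment, N m; "gripper_width": finger opening in mm.
Only numpy, scipy, OpenCV 4.12 (cv2) and the standard library are available. Lean on these libraries where they do the work, as an engineer would, in place of code of your own. Each camera call takes 0.05 s, during which the arm holds its last target.

TASK

The steel flywheel on the green balancing stand is out of balance, but nothing about its looks tells where. Take it by the rim, turn it by hand and feel how hard it is to turn each way to find its heavy side, then bring the heavy side straight down, as nearly as you can feel (within about 15 degrees), and finish still gripping the rim there with the wheel at rest, so that the light spot at the top can be chalked. Leave the chalk, the paint marker and the oil can beside the stand where they are.

Things in the scene. Friction and masses are not known exactly. Their poses are not given: they have to be found in the camera images.
- axle (a point): centre of the flywheel, on the axle of the fixed green balancing stand, 125 mm above the bench. x runs along the axle (away from the robot when the stand is square to it), z is up; the stand's base is 150 mm (x) by 190 mm (y). Two uprights with bearings, at x = -45 and +45 mm on the axle, reach 21 mm above the axle at most.
- flywheel: steel flywheel, 170 mm disc, turns endlessly on the axle; origin at its centre, x along the axle. The bare flat rim (radius 52 to 85 mm) is 18 mm thick along x: grip it across that. The hidden heavy side pulls down with 0.22 to 0.35 N m at most (times the sine of its angle from straight down). The stiff bearings drag with 0.42 N m against turning either way, so the wheel stays where it is left.
- mark (a point): middle of the yellow paint bar on the rim, 75 mm from the flywheel's centre along the flywheel's z axis. It only shows how far the wheel has turned: the heavy side lies at any angle from it, different every time, and shows only as a difference in the force needed to turn the wheel.
- chalk_mid (a point): middle of a white stick of chalk, 11 x 50 x 11 mm, lying near the stand; leave it
- oil_can_mid (a point): a red oil can, 56 mm wide and 156 mm tall with a thin bent spout, standing near the stand; the point is on it 35 mm above the bench; leave it
- marker_mid (a point): middle of a dark paint marker with a red end, 16 x 120 x 17 mm, lying near the stand; leave it

How it is judged:
By the outcome, as a careful person would: the job done as asked, in the order asked, and still so for the second after the job is handed in, while the arm keeps its last pose, push and grip.
It also fails if it takes over 72 s, if anything falls off the work surface, if the arm or the gripper's body presses on something with over 40 N, if the wrist force passes 120 N, or if a joint passes its speed limit or range.

## Working session

There is one attempt and no reset: what is moved stays moved. The work goes in short steps, Python scripts to look and compute and a tool call to move; the robot and the scene stay as the last step left them, time stands still between calls to the robot, and variables do not carry over. Pictures are saved under pics/ and viewed, and the job is handed in when it is done.

Besides the shell and the picture viewer there is one more tool, called after "Call:" by a JSON object that holds its "op" and its "data". drive_tool: Moves the arm, as the interface text tells. Its arguments: {"type":"object","properties":{"increments":{"type":"string"}},"required":["increments"]}

```bash
mkdir -p pics; ls
python3 - <<'E'
from station import bot
import cv2
s=bot.observe(); print(s)
for n in("side","top"):
    d=bot.snapshot(n); cv2.imwrite(f"pics/{n}0.png",d["image"][:,:,::-1]); print(n,d["vertical_fov"],d["cx"],d["cy"],d["R"],d["t"])
E
```

```text
pics
{'time_s': 0.0, 'joint_positions': array([ 1.18389483,  0.47778585,  0.02234487,  1.55641362, -0.01150094,
        1.1092758 , -0.08309799]), 'qd': array([-1.40735473e-03, -9.10152582e-05,  1.04771340e-03,  6.11846412e-04,
       -1.20946754e-04, -1.72994390e-04, -3.64862984e-04]), 'joint_efforts': array([ 9.01045805e-04, -5.82857037e+01,  1.53575812e+00, -2.72605437e+01,
       -5.41810237e-02,  1.72182539e-02,  1.71527736e-04]), 'position': array([ 185.58737426, -648.38340425,  221.70734205]), 'orientation': array([ 0.42600475,  0.56515015, -0.42533393,  0.56410665]), 'ft_force': array([ 0.43475802, -0.42386077, -0.00281285]), 'ft_torque': array([ 0.04080443,  0.0201814 , -0.02243497]), 'gripper_width': 87.83849439433992}
side 48.59935396290961 276.056788871713 206.64161571184187 [[ 0.97218405 -0.23413218 -0.00634737]
 [-0.14735334 -0.59033901 -0.79359111]
 [ 0.18205812  0.77245193 -0.60841833]] [-357.79930389  447.50787164  557.05753515]
top 43.470723671862046 276.88244420720775 200.00353862837898 [[-4.71906197e-03 -9.99739057e-01  2.23505855e-02]
 [-9.80502631e-01  2.35094057e-04 -1.96505813e-01]
 [ 1.96449282e-01 -2.28421310e-02 -9.80247885e-01]] [ 401.30696864  477.57790294 1050.5848238 ]
```

View pics/side0.png

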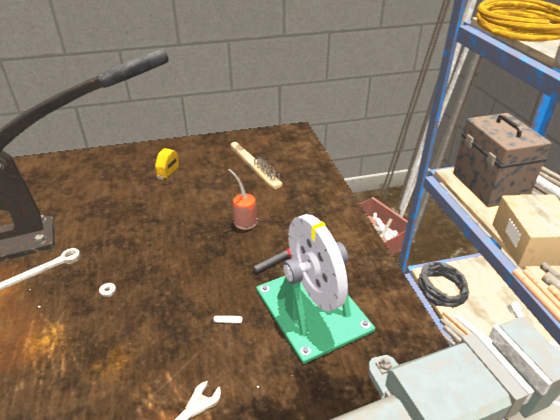

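View pics/top0.png

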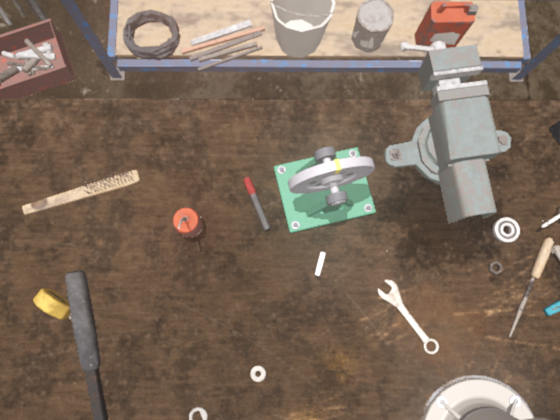

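Run:
```python
import cv2
a=cv2.imread("pics/top0.png")[130:290,160:400]; cv2.imwrite("pics/tc.png",cv2.resize(a,None,fx=3.3,fy=3.3,interpolation=cv2.INTER_CUBIC))
a=cv2.imread("pics/side0.png")[200:365,200:400]; cv2.imwrite("pics/sc.png",cv2.resize(a,None,fx=3.6,fy=3.6,interpolation=cv2.INTER_CUBIC))
```

```text
(no output)
```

View pics/tc.png

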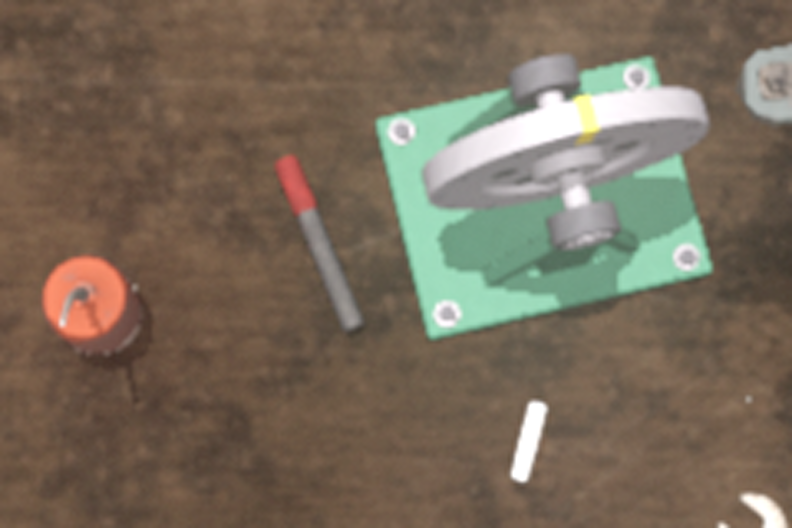

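View pics/sc.png

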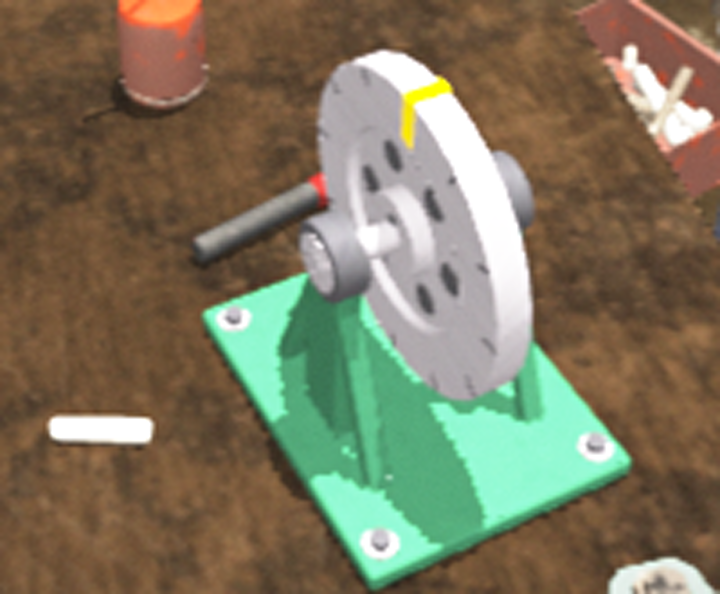

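```bash
cat > h.py <<'E'
import numpy as np, cv2
C={'side':(48.59935396290961,276.056788871713,206.64161571184187,[[ 0.97218405,-0.23413218,-0.00634737],[-0.14735334,-0.59033901,-0.79359111],[ 0.18205812,0.77245193,-0.60841833]],[-357.79930389,447.50787164,557.05753515]),
'top':(43.470723671862046,276.88244420720775,200.00353862837898,[[-4.71906197e-03,-9.99739057e-01,2.23505855e-02],[-9.80502631e-01,2.35094057e-04,-1.96505813e-01],[1.96449282e-01,-2.28421310e-02,-9.80247885e-01]],[401.30696864,477.57790294,1050.5848238])}
def proj(n,X):
    v,cx,cy,R,t=C[n];f=210/np.tan(np.radians(v/2))
    p=np.asarray(X,float)@np.array(R).T+np.array(t)
    return np.stack([cx+f*p[...,0]/p[...,2],cy+f*p[...,1]/p[...,2]],-1)
def ray(n,u,z):
    v,cx,cy,R,t=C[n];f=210/np.tan(np.radians(v/2));R=np.array(R)
    o=-R.T@np.array(t);d=R.T@np.array([(u[0]-cx)/f,(u[1]-cy)/f,1])
    return o+d*(z-o[2])/d[2]
E
python3 - <<'E'
from h import *
from scipy.optimize import least_squares
T=np.array([(377,120),(652,58),(712,270),(431,338)])/3.3+[160,130]
S=np.array([(205,313),(372,578),(631,462)])/3.6+[200,200]
sg=np.array([(1,1),(1,-1),(-1,-1),(-1,1)])
def cor(p):
    c,s=np.cos(p[2]),np.sin(p[2])
    l=sg*[75,95]
    return np.c_[p[0]+c*l[:,0]-s*l[:,1],p[1]+s*l[:,0]+c*l[:,1],np.full(4,p[3])]
def r(p):
    k=cor(p); return np.r_[(proj('top',k)-T).ravel(),(proj('side',k[[3,2,1]])-S).ravel()]
q=least_squares(r,[600,-200,0.2,8]);print(q.x,np.degrees(q.x[2]),r(q.x).round(1))
x,y,a,_=q.x
ax=np.array([np.cos(a),np.sin(a),0]);ay=np.array([-np.sin(a),np.cos(a),0]);c=np.array([x,y,125])
for n,o,f in(('top',(160,130),3.3),('side',(200,200),3.6)):
    im=cv2.imread(f'pics/{n}0.png')
    im=im[o[1]:o[1]+165,o[0]:o[0]+240];im=cv2.resize(im,None,fx=f,fy=f,interpolation=cv2.INTER_CUBIC)
    for xo in(-9,9):
        th=np.linspace(0,2*np.pi,90)
        P=c+xo*ax+85*(np.cos(th)[:,None]*ay+np.sin(th)[:,None]*[0,0,1])
        for u in (proj(n,P)-o)*f: cv2.circle(im,tuple(int(v) for v in u),1,(255,0,0),-1)
    for xo in(-45,45):
        u=(proj(n,c+xo*ax)-o)*f; cv2.circle(im,tuple(int(v) for v in u),3,(0,0,255),-1)
    cv2.imwrite(f'pics/ov_{n}.png',im)
for nm,u in (('mark a',(587,100)),('b',(588,140))):print(nm,ray('top',np.array(u)/3.3+[160,130],208)-c)
for nm,z,u in (('can top',120,(85,295)),('chalk',6,(530,440)),('marker',8,(322,245))):print(nm,ray('top',np.array(u)/3.3+[160,130],z))
print('vice tip',ray('top',(470,215),130),ray('top',(440,55),130),ray('top',(390,155),15),ray('top',(508,140),15))
E
```

```text
[5.10159493e+02 2.97058703e+02 2.32337433e-01 1.20280176e+01] 13.311954351448035 [-0.9 -1.   0.2 -1.5  0.5 -0.  -0.7 -0.2 -1.9 -0.3 -0.6  1.4  0.6  0.2]
mark a [ 7.68409488 -2.51356276 83.        ]
b [-14.65039134  -2.43909159  83.        ]
can top [425.49298267 575.7094023  120.        ]
chalk [350.27421007 308.02546399   6.        ]
marker [476.33363865 440.63207114   8.        ]
vice tip [431.78362249  32.92119234 130.        ] [761.78327934  68.91642867 130.        ] [584.05868835 152.58800791  15.        ] [ 618.801354   -110.24360573   15.        ]
```

View pics/ov_top.png

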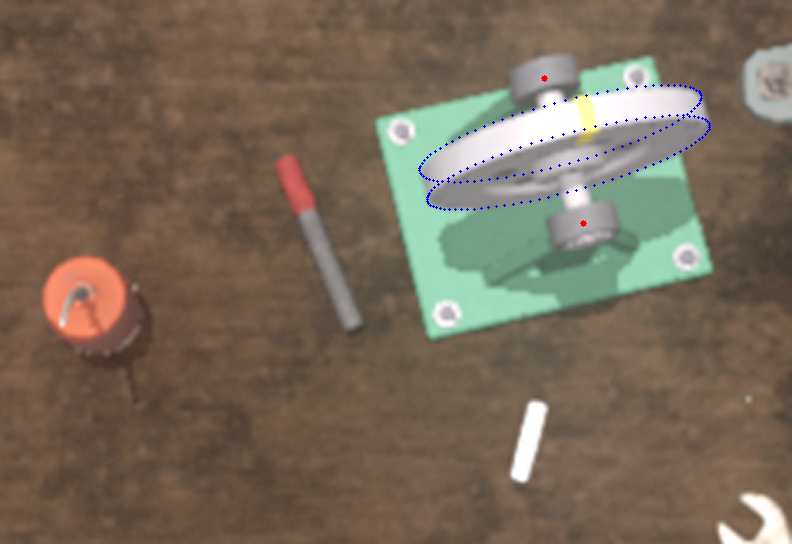

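View pics/ov_side.png

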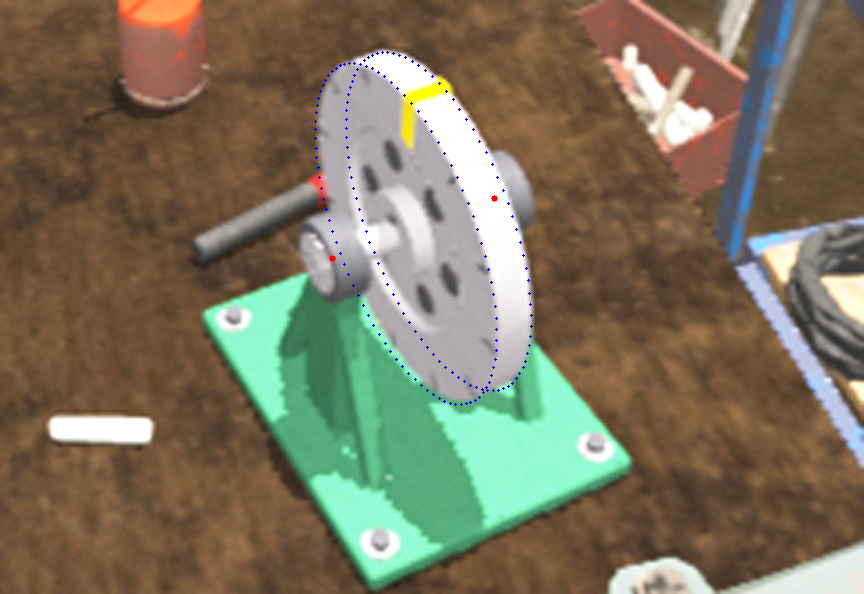

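Run:
```python
from scipy.spatial.transform import Rotation as R
from h import *
m=R.from_quat([0.42600475,0.56515015,-0.42533393,0.56410665]).as_matrix();print(m.round(3))
z=m[:,2];a=np.degrees(np.arctan2(z[1],z[0]));print(a,13.3-a, (13.3-a+90)%180-90)
# heights of vice: match points
print(proj('side',[[431.8,33,130],[431.8,33,160],[431,33,90]]))
for p in[(185,-648),(440,-400),(595,0),(510,297)]: print(p,np.hypot(*p),np.degrees(np.arctan2(p[1],p[0])))
```

```text
[[-0.001  0.961  0.275]
 [ 0.002  0.275 -0.961]
 [-1.    -0.    -0.002]]
-74.02476835594283 87.32476835594282 87.32476835594281
[[318.7570797  415.38181824]
 [319.98234733 402.49979957]
 [316.65135347 431.4959471 ]]
(185, -648) 673.8909407315103 -74.0662828146743
(440, -400) 594.6427498927402 -42.27368900609374
(595, 0) 595.0 0.0
(510, 297) 590.1770920664407 30.214508316631868
```

Call:
{"op": "drive_tool", "data": {"increments": "0 0 40 0 50; 0 0 40 0 50; 10 15 40 3 50; 20 20 30 5 50; 20 20 20 5 50"}}

```text
time_s: 0.6
position: [230.3, -590.0, 389.3]
orientation: [0.361, 0.615, -0.358, 0.603]
ft_force: [0.5, 0.1, -0.5]
gripper_width: 51.1
```

```bash
cat >> h.py <<'E'
from scipy.spatial.transform import Rotation as Ro
def st():
    from station import bot
    s=bot.observe(); z=Ro.from_quat(s['orientation']).as_matrix()[:,2]; a=np.degrees(np.arctan2(z[1],z[0]))
    print('t',round(s['time_s'],2),'pos',s['position'].round(1),'jaw',round(a,1),'q',s['joint_positions'].round(2),'F',s['ft_force'].round(2),'M',s['ft_torque'].round(3),'w',round(s['gripper_width'],1))
    return s
E
python3 -c "from h import *;st()"
```

```text
t 0.6 pos [ 230.3 -590.   389.3] jaw -61.1 q [ 1.12  0.32 -0.03  1.41  0.01  1.43  0.02] F [ 0.49  0.06 -0.5 ] M [-0.105 -0.034  0.02 ] w 51.1
```

Call:
{"op": "drive_tool", "data": {"increments": "39 16 10 3 50; 37 19 10 3 50; 36 22 0 3 50; 34 24 0 3 50; 33 26 0 3 50; 31 29 0 3 50; 29 31 0 3 50; 26 33 0 3 50; 24 34 0 3 50; 22 36 0 3 50"}}

```text
time_s: 1.6
position: [548.3, -311.0, 410.7]
orientation: [0.184, 0.689, -0.186, 0.676]
ft_force: [0.9, -1.5, -0.2]
gripper_width: 44.0
```

```bash
python3 -c "from h import *;st()"
```

```text
t 1.6 pos [ 548.3 -311.   410.7] jaw -30.3 q [ 0.63  0.32 -0.3   1.37  0.1   1.48 -0.19] F [ 0.9  -1.49 -0.18] M [-0.018 -0.104 -0.025] w 44.0
```

Call:
{"op": "drive_tool", "data": {"increments": "8 42 0 3 50; 6 43 0 3 50; 4 44 0 3 50; 2 44 0 3 50; 0 44 0 3 50; -2 44 0 3 50; -4 44 0 3 50; -6 44 0 3 50; -8 43 0 3 50; -8 43 0 3 50"}}

```text
time_s: 2.6
position: [538.6, 141.2, 404.4]
orientation: [-0.009, 0.716, 0.003, 0.698]
ft_force: [0.5, 0.2, 0.4]
gripper_width: 43.9
```

```bash
python3 -c "from h import *;st()"
```

```text
t 2.6 pos [538.6 141.2 404.4] jaw 1.0 q [ 0.14  0.23 -0.62  1.53  0.13  1.45 -0.47] F [0.48 0.2  0.43] M [-0.001 -0.121 -0.019] w 43.9
```

Call:
{"op": "drive_tool", "data": {"increments": "-7 40 0 3 50; -7 40 0 3 50; -7 40 0 3 50; -6 30 -20 3 50; 0 5 -40 0 50; 0 0 -40 0 50; 0 0 -20 0 50; 0 0 0 0 50"}}

```text
time_s: 3.4
position: [503.2, 310.7, 278.9]
orientation: [-0.092, 0.711, 0.086, 0.692]
ft_force: [-0.4, -0.3, 0.3]
gripper_width: 44.0
```

Run:
```python
from h import *
s=st();print(Ro.from_quat(s['orientation']).as_matrix().round(3))
from station import bot
for n in("side","top"):
    d=bot.snapshot(n); cv2.imwrite(f"pics/{n}1.png",d["image"][:,:,::-1])
```

```text
t 3.4 pos [503.2 310.7 278.9] jaw 14.4 q [-0.12  0.39 -0.71  1.64  0.26  1.24 -0.63] F [-0.38 -0.3   0.28] M [-0.008 -0.121  0.044] w 44.0
[[-0.025 -0.249  0.968]
 [-0.012  0.969  0.249]
 [-1.    -0.005 -0.027]]
```

View pics/side1.png

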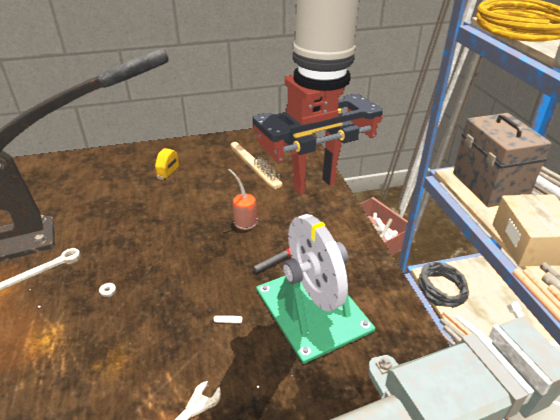

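View pics/top1.png

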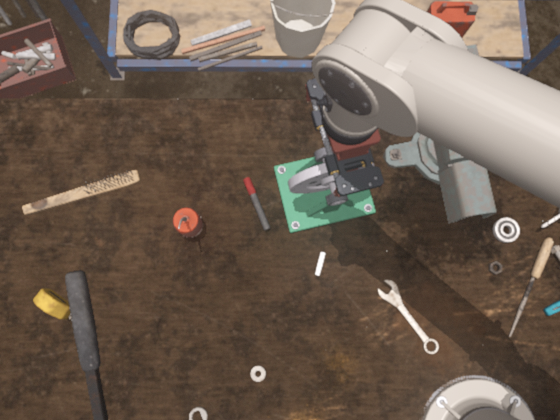

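Call:
{"op": "drive_tool", "data": {"increments": "7 -13 0 -1 50; 0 0 -30 0 50; 0 0 -30 0 50; 0 0 -10 0 50; 0 0 0 0 50"}}

```text
time_s: 4.0
position: [519.3, 296.1, 219.3]
orientation: [-0.08, 0.705, 0.078, 0.7]
ft_force: [1.5, -0.2, 0.2]
gripper_width: 43.8
```

```bash
cat >> h.py <<'E'
c0=np.array([510.16,297.06,125.]);al=0.2323
AX=np.array([np.cos(al),np.sin(al),0]);AY=np.array([-np.sin(al),np.cos(al),0])
def wf():
    s=st(); R=Ro.from_quat(s['orientation']).as_matrix()
    g=s['position']-19*R[:,0]-c0
    a,b,z=g@AX,g@AY,g[2]
    print('grasp in wheel frame ax %.1f ay %.1f z %.1f r %.1f th %.1f'%(a,b,z,np.hypot(b,z),np.degrees(np.arctan2(b,z))))
    return s
E
python3 -c "from h import *;wf()"
```

```text
t 4.0 pos [519.3 296.1 219.3] jaw 12.8 q [-0.11  0.44 -0.68  1.71  0.3   1.11 -0.66] F [ 1.54 -0.21  0.25] M [-0.075 -0.129  0.031] w 43.8
grasp in wheel frame ax 8.8 ay -3.0 z 113.3 r 113.3 th -1.5
```

Call:
{"op": "drive_tool", "data": {"increments": "-9 1 0 0 50; 0 0 0 0 50; 0 0 0 0 50"}}

```text
time_s: 4.3
position: [511.6, 297.8, 223.5]
orientation: [-0.078, 0.704, 0.078, 0.702]
ft_force: [-0.8, 0.3, 0.5]
gripper_width: 43.9
```

```bash
python3 -c "from h import *;wf()"
```

```text
t 4.3 pos [511.6 297.8 223.5] jaw 12.7 q [-0.11  0.43 -0.69  1.72  0.3   1.1  -0.67] F [-0.77  0.3   0.5 ] M [ 0.012 -0.093  0.054] w 43.9
grasp in wheel frame ax 1.6 ay 0.4 z 117.5 r 117.5 th 0.2
```

Call:
{"op": "drive_tool", "data": {"increments": "0 0 -15 0 50; -1 0 -15 0 50; 0 0 -12 0 50; 0 0 -4 0 50; 0 0 0 0 50"}}

```text
time_s: 4.8
position: [510.2, 298.0, 173.9]
orientation: [-0.079, 0.704, 0.078, 0.702]
ft_force: [-0.5, -1.0, -0.6]
gripper_width: 44.1
```

```bash
python3 -c "
from h import *;s=wf()
from station import bot
d=bot.snapshot('side'); cv2.imwrite('pics/side2.png',cv2.resize(d['image'][60:350,200:480,::-1],None,fx=2,fy=2))"
```

```text
t 4.8 pos [510.2 298.  173.9] jaw 12.7 q [-0.13  0.47 -0.67  1.77  0.34  1.01 -0.7 ] F [-0.5  -0.96 -0.63] M [-0.089 -0.093 -0.045] w 44.1
grasp in wheel frame ax 0.3 ay 0.9 z 67.9 r 67.9 th 0.8
```

View pics/side2.png

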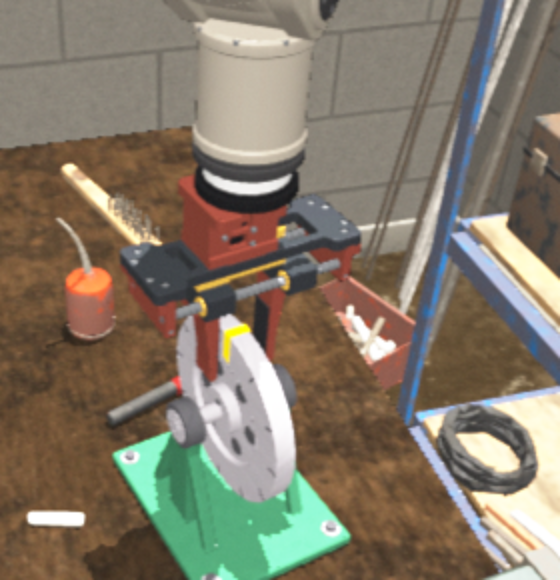

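Call:
{"op": "drive_tool", "data": {"increments": "0 0 4 0 50; 0 0 0 0 10; 0 0 0 0 10; 0 0 0 0 10; 0 0 0 0 10"}}

```text
time_s: 5.35
position: [509.7, 298.4, 179.9]
orientation: [-0.079, 0.704, 0.078, 0.702]
ft_force: [-4.6, -1.8, -1.0]
gripper_width: 17.8
```

```bash
python3 -c "
from h import *
from station import bot
wf()
for i in range(3):
  s=bot.observe();print(s['time_s'],s['ft_force'].round(2),s['ft_torque'].round(3))
"
```

```text
t 5.35 pos [509.7 298.4 179.9] jaw 12.8 q [-0.12  0.47 -0.67  1.77  0.33  1.02 -0.7 ] F [-4.63 -1.75 -1.02] M [-0.159  0.822  0.361] w 17.8
grasp in wheel frame ax -0.1 ay 1.4 z 73.9 r 73.9 th 1.1
5.35 [-4.63 -1.75 -1.02] [-0.159  0.822  0.361]
5.35 [-4.63 -1.75 -1.02] [-0.159  0.822  0.361]
5.35 [-4.63 -1.75 -1.02] [-0.159  0.822  0.361]
```

Call:
{"op": "drive_tool", "data": {"increments": "-0.7 3.1 -0.1 0 10; -0.7 3.1 -0.2 0 10; -0.7 3.1 -0.3 0 10; -0.7 3.1 -0.4 0 10"}}

```text
time_s: 5.75
position: [509.3, 299.5, 179.8]
orientation: [-0.084, 0.704, 0.07, 0.702]
ft_force: [-2.0, -8.5, 7.7]
gripper_width: 18.0
```

```bash
python3 -c "from h import *;wf()"
```

```text
t 5.75 pos [509.3 299.5 179.8] jaw 12.6 q [-0.14  0.47 -0.67  1.76  0.35  1.04 -0.72] F [-1.97 -8.51  7.68] M [-1.603  0.048  0.444] w 18.0
grasp in wheel frame ax -0.1 ay 2.9 z 73.8 r 73.9 th 2.2
```

Call:
{"op": "drive_tool", "data": {"increments": "-1.4 6 0 0 10; -1.4 6 0 0 10; -1.4 6 0 0 10; -1.4 6 0 0 10"}}

```text
time_s: 6.15
position: [508.7, 301.9, 179.7]
orientation: [-0.094, 0.704, 0.054, 0.701]
ft_force: [-2.0, -12.7, 6.5]
gripper_width: 18.0
```

```bash
python3 -c "from h import *;wf()"
```

```text
t 6.15 pos [508.7 301.9 179.7] jaw 12.1 q [-0.18  0.48 -0.65  1.75  0.37  1.07 -0.76] F [ -1.99 -12.72   6.51] M [-2.818 -0.613  0.524] w 18.0
grasp in wheel frame ax -0.1 ay 6.1 z 73.6 r 73.9 th 4.7
```

```bash
cat >> h.py <<'E'
import json
def log(tag):
    from station import bot
    s=bot.observe();R=Ro.from_quat(s['orientation']).as_matrix();x=R[:,0]
    g=s['position']-19*x-c0; b,z=g@AY,g[2]; th=np.degrees(np.arctan2(b,z)); r=np.hypot(b,z)
    tilt=np.degrees(np.arctan2(-(x@AY),-x[2]))
    F=s['ft_force'];M=s['ft_torque']
    tv=AY*np.cos(np.radians(th))-np.array([0,0,np.sin(np.radians(th))]); rv=AY*np.sin(np.radians(th))+np.array([0,0,np.cos(np.radians(th))])
    d=dict(tag=tag,t=s['time_s'],th=th,r=r,ax=g@AX,tilt=tilt,Ft=-F@tv,Fr=F@rv,Fax=F@AX,Max=M@AX,F=F.tolist(),M=M.tolist(),R=R.tolist(),p=s['position'].tolist(),w=s['gripper_width'],q=s['joint_positions'].tolist())
    open('log.jsonl','a').write(json.dumps(d)+'\n')
    v,yw=np.arctan2(R[1,2],R[0,2]),0
    print('t %.2f th %.1f r %.1f ax %.1f tilt %.1f jaw %.1f | Ft(on wheel,+th) %.2f Frad(on tool) %.2f Fax %.2f Max %.3f'%(d['t'],th,r,d['ax'],tilt,np.degrees(v),d['Ft'],d['Fr'],d['Fax'],d['Max']))
E
python3 -c "from h import *;log('0')"
```

```text
t 6.15 th 4.7 r 73.9 ax -0.1 tilt 3.2 jaw 12.1 | Ft(on wheel,+th) 12.41 Frad(on tool) 5.50 Fax -4.87 Max -2.883
```

Call:
{"op": "drive_tool", "data": {"increments": "-1.4 6 -0.5 0 10; -1.4 6 -0.6 0 10; -1.4 6 -0.7 0 10; -1.4 6 -0.8 0 10; -1.4 6 -0.9 0 10; -1.4 6 -1 0 10"}}

```text
time_s: 6.75
position: [507.6, 306.1, 179.1]
orientation: [-0.11, 0.704, 0.029, 0.701]
ft_force: [-3.0, -13.4, 10.4]
gripper_width: 18.3
```

```bash
python3 -c "from h import *;log('+')"
```

```text
t 6.75 th 9.0 r 73.9 ax -0.0 tilt 6.5 jaw 11.3 | Ft(on wheel,+th) 13.85 Frad(on tool) 8.35 Fax -6.01 Max -3.251
```

Call:
{"op": "drive_tool", "data": {"increments": "-1.8 7.6 -1.4 0.5 10; -1.8 7.6 -1.6 0.5 10; -1.8 7.6 -1.8 0.5 10; -1.8 7.6 -2 0.5 10; -1.8 7.6 -2.2 0.5 10"}}

```text
time_s: 7.25
position: [504.9, 317.7, 176.0]
orientation: [-0.138, 0.7, 0.022, 0.7]
ft_force: [-3.4, -12.8, 12.7]
gripper_width: 18.3
```

```bash
python3 -c "from h import *;log('+')"
```

```text
t 7.25 th 19.3 r 73.9 ax -0.0 tilt 9.3 jaw 12.9 | Ft(on wheel,+th) 15.24 Frad(on tool) 8.12 Fax -6.28 Max -3.107
```

Call:
{"op": "drive_tool", "data": {"increments": "-1.5 6.3 -2.5 0.2 10; -1.5 6.2 -2.8 0.2 10; -1.4 6.1 -3 0.2 10"}}

```text
time_s: 7.55
position: [503.3, 324.4, 173.1]
orientation: [-0.147, 0.698, 0.014, 0.7]
ft_force: [-5.1, -10.5, 15.2]
gripper_width: 18.3
```

```bash
python3 -c "from h import *;log('+')"
```

```text
t 7.55 th 25.4 r 73.9 ax -0.0 tilt 10.7 jaw 13.0 | Ft(on wheel,+th) 14.67 Frad(on tool) 9.85 Fax -7.39 Max -2.772
```

Call:
{"op": "drive_tool", "data": {"increments": "-1.4 6.1 -3.1 0.2 10; -1.4 6 -3.4 0.2 10; -1.4 5.9 -3.6 0.2 10"}}

```text
time_s: 7.85
position: [501.5, 332.0, 168.8]
orientation: [-0.155, 0.697, 0.008, 0.701]
ft_force: [-4.9, -9.3, 15.6]
gripper_width: 18.5
```

```bash
python3 -c "from h import *;log('+')"
```

```text
t 7.85 th 32.6 r 74.1 ax -0.0 tilt 11.9 jaw 13.2 | Ft(on wheel,+th) 15.05 Frad(on tool) 8.84 Fax -6.95 Max -2.638
```

Call:
{"op": "drive_tool", "data": {"increments": "-1.3 5.6 -4 0.2 10; -1.3 5.4 -4.3 0.2 10; -1.2 5.2 -4.5 0.2 10"}}

```text
time_s: 8.15
position: [499.5, 340.5, 162.6]
orientation: [-0.162, 0.694, 0.003, 0.701]
ft_force: [-5.3, -8.4, 15.1]
gripper_width: 18.2
```

```bash
python3 -c "from h import *;log('+')"
```

```text
t 8.15 th 41.1 r 74.4 ax -0.1 tilt 12.9 jaw 13.4 | Ft(on wheel,+th) 15.17 Frad(on tool) 6.82 Fax -7.05 Max -2.357
```

Call:
{"op": "drive_tool", "data": {"increments": "-1.2 4.9 -4.8 0.2 10; -1.1 4.7 -5 0.2 10; -1.1 4.5 -5.2 0.2 10"}}

```text
time_s: 8.45
position: [497.5, 349.0, 154.4]
orientation: [-0.168, 0.692, -0.001, 0.702]
ft_force: [-4.6, -6.9, 15.4]
gripper_width: 17.9
```

```bash
python3 -c "from h import *;log('+')"
```

```text
t 8.45 th 50.5 r 75.2 ax -0.1 tilt 13.7 jaw 13.6 | Ft(on wheel,+th) 15.44 Frad(on tool) 5.44 Fax -6.05 Max -2.034
```

Call:
{"op": "drive_tool", "data": {"increments": "-1 4.1 -5.6 0.1 10; -0.9 3.8 -5.8 0.1 10; -0.8 3.5 -6 0.1 10"}}

```text
time_s: 8.75
position: [495.7, 357.2, 143.8]
orientation: [-0.172, 0.69, -0.004, 0.703]
ft_force: [-5.3, -5.4, 15.2]
gripper_width: 17.9
```

```bash
python3 -c "from h import *;log('+')"
```

```text
t 8.75 th 60.8 r 76.3 ax -0.1 tilt 14.3 jaw 13.6 | Ft(on wheel,+th) 15.28 Frad(on tool) 3.88 Fax -6.43 Max -1.704
```

Call:
{"op": "drive_tool", "data": {"increments": "0.9 -3.9 6.9 0 10; 0.9 -3.9 6.9 0 10; 0.9 -3.9 6.9 0 10; 1 -4.2 6.7 0 10"}}

```text
time_s: 9.15
position: [500.4, 336.8, 168.2]
orientation: [-0.172, 0.691, -0.006, 0.702]
ft_force: [4.4, -3.4, -15.9]
gripper_width: 18.0
```

```bash
python3 -c "from h import *;log('-')"
```

```text
t 9.15 th 36.6 r 76.7 ax -0.1 tilt 14.5 jaw 13.5 | Ft(on wheel,+th) -6.02 Frad(on tool) -15.36 Fax 3.45 Max 0.446
```

Call:
{"op": "drive_tool", "data": {"increments": "1.2 -4.9 2 0 10; 1.2 -5 1.8 0 10; 1.2 -5 1.8 0 10"}}

```text
time_s: 9.45
position: [503.2, 325.1, 175.5]
orientation: [-0.17, 0.691, -0.002, 0.703]
ft_force: [0.2, 3.4, -10.3]
gripper_width: 18.1
```

```bash
python3 -c "from h import *;log('-')"
```

```text
t 9.45 th 25.9 r 76.6 ax -0.1 tilt 14.0 jaw 13.7 | Ft(on wheel,+th) -7.41 Frad(on tool) -7.87 Fax 0.96 Max 1.510
```

Call:
{"op": "drive_tool", "data": {"increments": "1.2 -5.2 1.5 0 10; 1.2 -5.3 1.4 0 10; 1.2 -5.3 1.3 0 10"}}

```text
time_s: 9.75
position: [506.4, 311.6, 180.8]
orientation: [-0.169, 0.69, 0.001, 0.704]
ft_force: [2.1, 5.2, -10.0]
gripper_width: 17.7
```

```bash
python3 -c "from h import *;log('-')"
```

```text
t 9.75 th 14.7 r 76.8 ax -0.1 tilt 13.7 jaw 13.8 | Ft(on wheel,+th) -7.01 Frad(on tool) -8.52 Fax 3.28 Max 2.038
```

Call:
{"op": "drive_tool", "data": {"increments": "1.1 -4.8 0.6 0 10; 1.1 -4.8 0.3 0 10; 1.1 -4.8 0 0 10"}}

```text
time_s: 10.05
position: [509.0, 300.8, 183.2]
orientation: [-0.167, 0.69, 0.005, 0.704]
ft_force: [0.3, 6.8, -7.6]
gripper_width: 18.5
```

```bash
python3 -c "from h import *;log('-')"
```

```text
t 10.05 th 6.1 r 77.1 ax -0.2 tilt 13.2 jaw 14.0 | Ft(on wheel,+th) -7.35 Frad(on tool) -6.83 Fax 1.91 Max 2.476
```

Call:
{"op": "drive_tool", "data": {"increments": "1.1 -4.8 -0.3 0 10; 1.1 -4.8 -0.6 0 10; 1.1 -4.8 -0.9 0 10"}}

```text
time_s: 10.35
position: [510.9, 293.1, 183.9]
orientation: [-0.164, 0.689, 0.01, 0.706]
ft_force: [-1.5, 8.8, -4.5]
gripper_width: 17.8
```

```bash
python3 -c "from h import *;log('-')"
```

```text
t 10.35 th 0.1 r 77.4 ax -0.2 tilt 12.5 jaw 14.2 | Ft(on wheel,+th) -8.97 Frad(on tool) -4.51 Fax 0.53 Max 2.611
```

Call:
{"op": "drive_tool", "data": {"increments": "1.4 -5.9 -0.5 0 10; 1.4 -5.9 -0.7 0 10; 1.4 -5.8 -1 0 10"}}

```text
time_s: 10.65
position: [513.1, 284.0, 183.7]
orientation: [-0.16, 0.689, 0.017, 0.707]
ft_force: [-0.5, 9.6, -6.0]
gripper_width: 17.8
```

```bash
python3 -c "from h import *;log('-')"
```

```text
t 10.65 th -7.1 r 77.9 ax -0.2 tilt 11.6 jaw 14.5 | Ft(on wheel,+th) -8.62 Frad(on tool) -7.08 Fax 1.69 Max 2.880
```

Call:
{"op": "drive_tool", "data": {"increments": "1.4 -5.8 -1.3 0 10; 1.4 -5.7 -1.6 0 10; 1.4 -5.7 -1.9 0 10"}}

```text
time_s: 10.95
position: [515.1, 275.9, 182.5]
orientation: [-0.156, 0.688, 0.024, 0.708]
ft_force: [-1.8, 8.5, -1.2]
gripper_width: 18.1
```

```bash
python3 -c "from h import *;log('-')"
```

```text
t 10.95 th -13.4 r 78.3 ax -0.2 tilt 10.8 jaw 14.7 | Ft(on wheel,+th) -8.20 Frad(on tool) -3.16 Fax 0.22 Max 2.504
```

Call:
{"op": "drive_tool", "data": {"increments": "1.3 -5.6 -2.2 -0.2 10; 1.3 -5.5 -2.4 -0.2 10; 1.3 -5.4 -2.7 -0.2 10"}}

```text
time_s: 11.25
position: [517.0, 267.8, 180.3]
orientation: [-0.148, 0.688, 0.026, 0.71]
ft_force: [-1.7, 8.1, 1.9]
gripper_width: 17.8
```

```bash
python3 -c "from h import *;log('-')"
```

```text
t 11.25 th -19.9 r 78.7 ax -0.3 tilt 10.0 jaw 14.3 | Ft(on wheel,+th) -8.46 Frad(on tool) -1.05 Fax 0.18 Max 2.085
```

Call:
{"op": "drive_tool", "data": {"increments": "1.2 -5 -3.4 -0.2 10; 1.2 -4.9 -3.8 -0.2 10; 1.1 -4.8 -4 -0.2 10"}}

```text
time_s: 11.55
position: [519.3, 258.4, 176.2]
orientation: [-0.143, 0.688, 0.025, 0.711]
ft_force: [-2.5, 4.0, 6.2]
gripper_width: 18.2
```

```bash
python3 -c "from h import *;log('-')"
```

```text
t 11.55 th -27.6 r 78.9 ax -0.3 tilt 9.7 jaw 13.8 | Ft(on wheel,+th) -6.86 Frad(on tool) 3.45 Fax -1.52 Max 1.427
```

Call:
{"op": "drive_tool", "data": {"increments": "1.1 -4.7 -4.3 -0.2 10; 1.1 -4.5 -4.6 -0.2 10; 1 -4.3 -4.8 -0.2 10"}}

```text
time_s: 11.85
position: [521.6, 248.6, 170.1]
orientation: [-0.138, 0.687, 0.023, 0.713]
ft_force: [-3.2, 3.9, 7.7]
gripper_width: 17.9
```

```bash
python3 -c "from h import *;log('-')"
```

```text
t 11.85 th -36.2 r 79.0 ax -0.3 tilt 9.5 jaw 13.2 | Ft(on wheel,+th) -8.22 Frad(on tool) 3.55 Fax -2.17 Max 1.064
```

Call:
{"op": "drive_tool", "data": {"increments": "1 -4.2 -5 -0.2 10; 0.9 -3.9 -5.3 -0.2 10; 0.9 -3.7 -5.5 -0.2 10"}}

```text
time_s: 12.15
position: [523.8, 239.2, 162.0]
orientation: [-0.135, 0.687, 0.02, 0.714]
ft_force: [-3.4, 3.7, 10.1]
gripper_width: 17.9
```

```bash
python3 -c "from h import *;log('-')"
```

```text
t 12.15 th -45.3 r 79.2 ax -0.3 tilt 9.5 jaw 12.7 | Ft(on wheel,+th) -10.25 Frad(on tool) 3.97 Fax -2.46 Max 0.853
```

Call:
{"op": "drive_tool", "data": {"increments": "0.8 -3.5 -5.6 0 10; 0.7 -3.2 -5.8 0 10; 0.7 -3 -6 0 10"}}

```text
time_s: 12.45
position: [526.0, 230.7, 152.4]
orientation: [-0.135, 0.686, 0.019, 0.715]
ft_force: [-2.8, 3.2, 10.3]
gripper_width: 17.9
```

```bash
python3 -c "
from h import *;log('-')
from station import bot
for n in('side','top'):
  d=bot.snapshot(n); cv2.imwrite(f'pics/{n}3.png',cv2.resize(d['image'][60:350,200:480,::-1],None,fx=2,fy=2))"
```

```text
t 12.45 th -54.7 r 79.8 ax -0.3 tilt 9.6 jaw 12.7 | Ft(on wheel,+th) -10.61 Frad(on tool) 2.92 Fax -2.02 Max 0.657
```

View pics/side3.png

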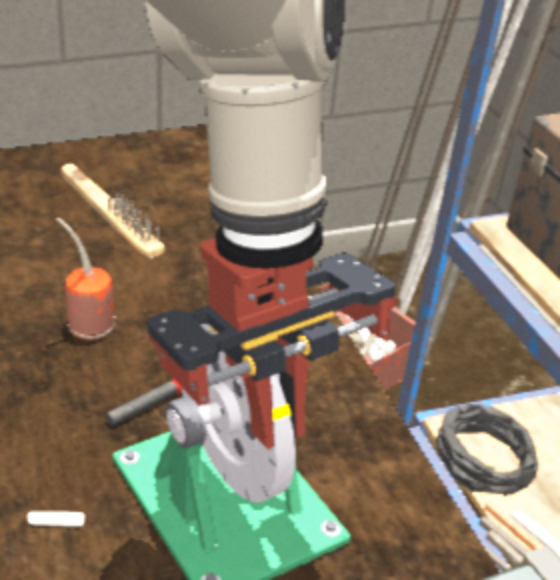

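Call:
{"op": "drive_tool", "data": {"increments": "-0.9 3.9 5.7 0 10; -0.9 3.9 5.7 0 10; -0.9 3.9 5.6 0 10; -1 4.2 5.4 0 10"}}

```text
time_s: 12.95
position: [522.8, 242.8, 172.0]
orientation: [-0.137, 0.687, 0.018, 0.714]
ft_force: [8.2, 5.6, -18.3]
gripper_width: 17.8
```

```bash
python3 -c "from h import *;log('+')"
```

```text
t 12.95 th -38.6 r 84.1 ax -0.5 tilt 9.8 jaw 12.7 | Ft(on wheel,+th) 8.63 Frad(on tool) -16.58 Fax 9.24 Max 1.185
```

Call:
{"op": "drive_tool", "data": {"increments": "-1.1 4.7 4.4 0 10; -1.1 4.9 4.2 0 10; -1.2 5 4 0 10"}}

```text
time_s: 13.25
position: [520.7, 251.4, 180.9]
orientation: [-0.139, 0.688, 0.015, 0.712]
ft_force: [7.5, 1.9, -21.1]
gripper_width: 17.9
```

```bash
python3 -c "from h import *;log('+')"
```

```text
t 13.25 th -30.3 r 86.3 ax -0.5 tilt 10.3 jaw 12.6 | Ft(on wheel,+th) 10.51 Frad(on tool) -18.29 Fax 7.73 Max 0.682
```

Call:
{"op": "drive_tool", "data": {"increments": "0 0 0 0 50; 0 0 0 0 50; 0 0 0 0 50; -1 6 -10 0 50; 0 0 0 0 50; 0 0 0 0 50"}}

```text
time_s: 13.85
position: [520.2, 254.0, 173.0]
orientation: [-0.141, 0.688, 0.012, 0.712]
ft_force: [0.1, 0.2, 0.3]
gripper_width: 43.7
```

```bash
python3 -c "from h import *;log('free')"
```

```text
t 13.85 th -31.4 r 78.1 ax -0.4 tilt 10.7 jaw 12.5 | Ft(on wheel,+th) -0.32 Frad(on tool) 0.18 Fax 0.15 Max 0.148
```

Call:
{"op": "drive_tool", "data": {"increments": "-1 3.8 -7 0.7 50; 0 0 0 0 50; 0 0 0 0 10; 0 0 0 0 10; 0 0 0 0 10"}}

```text
time_s: 14.35
position: [518.8, 258.3, 165.2]
orientation: [-0.146, 0.687, 0.016, 0.712]
ft_force: [0.1, -0.1, -0.5]
gripper_width: 23.2
```

```bash
python3 -c "from h import *;log('static')"
```

```text
t 14.35 th -31.6 r 69.1 ax -0.8 tilt 10.7 jaw 13.3 | Ft(on wheel,+th) 0.36 Frad(on tool) -0.38 Fax 0.08 Max 0.161
```

Call:
{"op": "drive_tool", "data": {"increments": "0 0 0 0 10; -1.5 6 3.2 0 10; -1.5 6 3.2 0 10; -1.5 6.1 3 0 10; -1.5 6.2 2.8 0 10"}}

```text
time_s: 14.85
position: [517.7, 263.9, 168.7]
orientation: [-0.151, 0.689, 0.003, 0.709]
ft_force: [7.3, -9.0, -13.1]
gripper_width: 17.6
```

```bash
python3 -c "from h import *;log('+')"
```

```text
t 14.85 th -25.8 r 69.1 ax -0.3 tilt 12.1 jaw 12.6 | Ft(on wheel,+th) 15.05 Frad(on tool) -7.27 Fax 5.01 Max -1.783
```

Call:
{"op": "drive_tool", "data": {"increments": "-1.5 6.4 1.9 0 10; -1.5 6.5 1.7 0 10; -1.5 6.6 1.5 0 10"}}

```text
time_s: 15.15
position: [517.3, 265.1, 169.6]
orientation: [-0.158, 0.69, -0.01, 0.706]
ft_force: [2.1, -12.2, -3.5]
gripper_width: 18.4
```

```bash
python3 -c "from h import *;log('+')"
```

```text
t 15.15 th -24.1 r 69.1 ax -0.2 tilt 13.7 jaw 12.1 | Ft(on wheel,+th) 12.71 Frad(on tool) 1.91 Fax -0.82 Max -2.371
```

Call:
{"op": "drive_tool", "data": {"increments": "-2 8.3 2.6 0.3 10; -2 8.4 2.2 0.3 10; -2 8.5 1.8 0.3 10"}}

```text
time_s: 15.45
position: [516.2, 269.1, 171.5]
orientation: [-0.172, 0.69, -0.02, 0.703]
ft_force: [3.8, -13.7, -5.2]
gripper_width: 18.5
```

```bash
python3 -c "from h import *;log('+')"
```

```text
t 15.45 th -19.9 r 68.9 ax -0.2 tilt 15.6 jaw 12.3 | Ft(on wheel,+th) 15.14 Frad(on tool) -0.03 Fax 0.49 Max -3.076
```

Call:
{"op": "drive_tool", "data": {"increments": "-2 8.5 1.5 0.3 10; -2 8.5 1 0.3 10; -2 8.5 0.6 0.3 10"}}

```text
time_s: 15.75
position: [515.8, 270.7, 172.5]
orientation: [-0.186, 0.689, -0.034, 0.7]
ft_force: [0.9, -15.4, 2.7]
gripper_width: 18.1
```

```bash
python3 -c "from h import *;log('+')"
```

```text
t 15.75 th -17.9 r 68.9 ax -0.2 tilt 17.9 jaw 12.4 | Ft(on wheel,+th) 13.60 Frad(on tool) 7.26 Fax -2.68 Max -3.459
```

```bash
cat > fit.py <<'E'
from h import *
L=[json.loads(l) for l in open('log.jsonl')]
L=[d for d in L if d['tag'] in '+-']
rows=[];y=[];S=[]
for d in L:
    F=np.array(d['F']);M=np.array(d['M']);x=np.array(d['R'])[:,0]
    s=1 if d['tag']=='+' else -1
    off=1.1 if d['t']<13.5 else -0.2
    ph=np.radians(d['th']-off)
    k=np.cross(x,F)@AX/1 # N
    y.append(d['Ft']*d['r']/1e3+d['Max']); rows.append([k,1,s,np.sin(ph),np.cos(ph)]);S.append(s)
A=np.array(rows);y=np.array(y);S=np.array(S)
for fix in(0,1):
    if fix: AA=A[:,[0,1,3,4]];yy=y-0.42*S
    else: AA=A;yy=y
    c,*_=np.linalg.lstsq(AA,yy,rcond=None); res=yy-AA@c
    cov=np.linalg.inv(AA.T@AA)*res.var()
    print('coef',c.round(3),'sd',np.sqrt(np.diag(cov)).round(3),'rms',res.std().round(3))
    a,b=c[-2:]; print('G',np.hypot(a,b),'phi heavy down (stable)',np.degrees(np.arctan2(-b,a)))
Lg=c[0];bb=c[1]
for d,k,yy,s in zip(L,A[:,0],y,S): print('%.2f %s th %.1f tau %.3f tau-drag %.3f'%(d['t'],d['tag'],d['th'],yy-Lg*k-bb,yy-Lg*k-bb-.42*s), 'twist %.2f'%(d['Max']-Lg*k-bb))
E
python3 fit.py
```

```text
coef [0.218 0.083 0.482 0.286 0.32 ] sd [0.006 0.205 0.054 0.068 0.236] rms 0.156
G 0.42924719153672564 phi heavy down (stable) -48.2031551608707
coef [0.212 0.088 0.282 0.305] sd [0.004 0.211 0.069 0.242] rms 0.16
G 0.41517109495765664 phi heavy down (stable) -47.225384374969636
6.75 + th 9.0 tau 0.545 tau-drag 0.125 twist -0.48
7.25 + th 19.3 tau 0.817 tau-drag 0.397 twist -0.31
7.55 + th 25.4 tau 0.703 tau-drag 0.283 twist -0.38
7.85 + th 32.6 tau 0.715 tau-drag 0.295 twist -0.40
8.15 + th 41.1 tau 0.837 tau-drag 0.417 twist -0.29
8.45 + th 50.5 tau 0.973 tau-drag 0.553 twist -0.19
8.75 + th 60.8 tau 1.010 tau-drag 0.590 twist -0.16
9.15 - th 36.6 tau -0.061 tau-drag 0.359 twist 0.40
9.45 - th 25.9 tau -0.340 tau-drag 0.080 twist 0.23
9.75 - th 14.7 tau -0.043 tau-drag 0.377 twist 0.49
10.05 - th 6.1 tau 0.094 tau-drag 0.514 twist 0.66
10.35 - th 0.1 tau -0.236 tau-drag 0.184 twist 0.46
10.65 - th -7.1 tau -0.095 tau-drag 0.325 twist 0.58
10.95 - th -13.4 tau -0.089 tau-drag 0.331 twist 0.55
11.25 - th -19.9 tau -0.338 tau-drag 0.082 twist 0.33
11.55 - th -27.6 tau 0.083 tau-drag 0.503 twist 0.62
11.85 - th -36.2 tau -0.355 tau-drag 0.065 twist 0.30
12.15 - th -45.3 tau -0.611 tau-drag -0.191 twist 0.20
12.45 - th -54.7 tau -0.696 tau-drag -0.276 twist 0.15
12.95 + th -38.6 tau 0.406 tau-drag -0.014 twist -0.32
13.25 + th -30.3 tau 0.674 tau-drag 0.254 twist -0.23
14.85 + th -25.8 tau 0.747 tau-drag 0.327 twist -0.29
15.15 + th -24.1 tau 0.797 tau-drag 0.377 twist -0.08
15.45 + th -19.9 tau 0.491 tau-drag 0.071 twist -0.55
15.75 + th -17.9 tau 0.632 tau-drag 0.212 twist -0.31
```

```bash
cat >> fit.py <<'E'
print('--- b fixed')
bt=np.array([-0.04+1.05*np.sin(np.radians(d['tilt'])) for d in L])
for AA,yy in((A[:,[0,3,4]],y-bt-.42*S),(A[:,[0,2,3,4]],y-bt)):
    c,*_=np.linalg.lstsq(AA,yy,rcond=None); res=yy-AA@c
    cov=np.linalg.inv(AA.T@AA)*res.var(); a,b=c[-2:]
    sm=np.random.default_rng(0).multivariate_normal(c,cov,2000);an=np.degrees(np.arctan2(-sm[:,-1],sm[:,-2]))
    print('coef',c.round(3),'rms',res.std().round(3),'G',np.hypot(a,b).round(3),'phi down',np.degrees(np.arctan2(-b,a)).round(1),'sd',an.std().round(1)); print(res.round(2))
E
python3 fit.py | sed -n '/---/,$p'
```

```text
--- b fixed
coef [0.213 0.254 0.204] rms 0.159 G 0.325 phi down -38.8 sd 8.8
[-0.09  0.09 -0.07 -0.09 -0.    0.11  0.14 -0.09 -0.34 -0.01  0.17 -0.12
  0.07  0.12 -0.08  0.39  0.01 -0.2  -0.23 -0.06  0.15  0.17  0.18 -0.18
 -0.09]
coef [0.219 0.486 0.258 0.214] rms 0.154 G 0.335 phi down -39.7 sd 8.5
[-0.09  0.1  -0.07 -0.1  -0.02  0.09  0.12 -0.03 -0.32  0.01  0.18 -0.13
  0.06  0.13 -0.07  0.43  0.05 -0.15 -0.18 -0.18  0.05  0.14  0.18 -0.18
 -0.07]
```

Call:
{"op": "drive_tool", "data": {"increments": "0 0 0 0 50; 0 0 0 0 50; 0 0 0 0 50; -4.8 20.4 8 0.3 50; -4.6 19.5 2 0.3 50; -4.1 17.5 -7 0.3 50; -3.5 14.6 -11 0.3 50; 0 0 0 0 50; 0 0 0 0 50"}}

```text
time_s: 16.65
position: [494.8, 353.9, 165.9]
orientation: [-0.194, 0.686, -0.022, 0.701]
ft_force: [0.3, -0.3, -0.4]
gripper_width: 44.0
```

```bash
python3 -c "
from h import *;log('free')
from station import bot
d=bot.snapshot('side'); cv2.imwrite('pics/side4.png',cv2.resize(d['image'][60:350,200:480,::-1],None,fx=2,fy=2))"
```

```text
t 16.65 th 47.6 r 87.5 ax -1.6 tilt 17.6 jaw 13.9 | Ft(on wheel,+th) -0.04 Frad(on tool) -0.54 Fax 0.21 Max 0.267
```

View pics/side4.png

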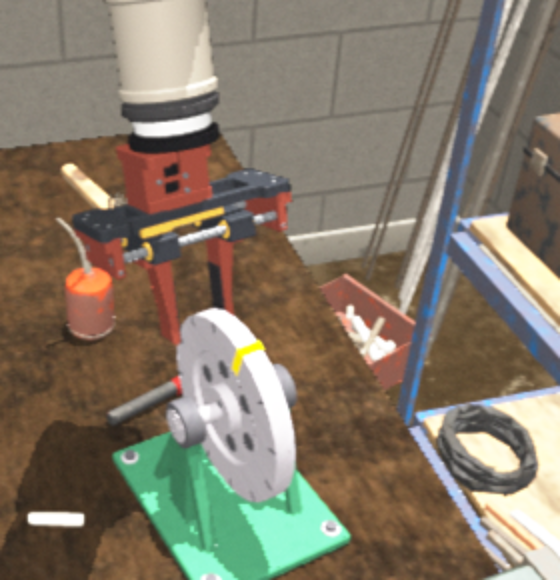

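```bash
python3 -c "
from h import *
def ang(u):
    th=np.radians(np.arange(-180,180,.5)); P=c0+85*(np.sin(th)[:,None]*AY+np.cos(th)[:,None]*np.array([0,0,1]))
    e=np.linalg.norm(proj('side',P)-u,axis=1);i=e.argmin();print(np.degrees(th[i]),e[i])
ang(np.array([251,348])/2+[200,60]); ang(np.array([427,90])/3.6+[200,200])
"
```

```text
-14.999999999999998 1.0242798055162903
-0.5 0.9506929806872593
```

Call:
{"op": "drive_tool", "data": {"increments": "4.5 -13 -9 -0.5 50; 0 0 0 0 50; 0 0 0 0 50"}}

```text
time_s: 17.0
position: [500.6, 337.2, 156.3]
orientation: [-0.19, 0.687, -0.027, 0.701]
ft_force: [0.3, 0.4, 0.5]
gripper_width: 43.8
```

```bash
python3 -c "
from h import *;log('free')"
```

```text
t 17.00 th 43.6 r 68.2 ax 0.3 tilt 17.7 jaw 13.2 | Ft(on wheel,+th) 0.13 Frad(on tool) 0.61 Fax 0.36 Max 0.276
```

Call:
{"op": "drive_tool", "data": {"increments": "0 0 0 0 10; 0 0 0 0 10; 0 0 0 0 10; 0 0 0 0 10; 0.9 -3.7 3.3 0 10; 0.9 -3.8 3.2 0 10; 0.9 -3.9 3 0 10"}}

```text
time_s: 17.7
position: [502.6, 327.1, 163.2]
orientation: [-0.189, 0.688, -0.024, 0.7]
ft_force: [1.3, 3.3, -11.4]
gripper_width: 18.6
```

```bash
python3 -c "
from h import *;log('-')"
```

```text
t 17.70 th 33.0 r 67.2 ax -0.2 tilt 17.3 jaw 13.3 | Ft(on wheel,+th) -8.67 Frad(on tool) -7.99 Fax 2.06 Max 2.058
```

Call:
{"op": "drive_tool", "data": {"increments": "1 -4.2 2.4 0 10; 1 -4.4 2.1 0 10; 1 -4.4 1.9 0 10"}}

```text
time_s: 18.0
position: [505.2, 316.2, 169.1]
orientation: [-0.187, 0.688, -0.021, 0.701]
ft_force: [1.8, 5.6, -13.4]
gripper_width: 18.1
```

```bash
python3 -c "
from h import *;log('-')"
```

```text
t 18.00 th 22.1 r 67.2 ax -0.2 tilt 17.0 jaw 13.5 | Ft(on wheel,+th) -9.71 Frad(on tool) -10.51 Fax 3.09 Max 2.456
```

Call:
{"op": "drive_tool", "data": {"increments": "1.1 -4.7 0.8 0 10; 1.1 -4.8 0.5 0 10; 1.1 -4.9 0.2 0 10"}}

```text
time_s: 18.3
position: [507.3, 307.7, 172.1]
orientation: [-0.184, 0.688, -0.016, 0.702]
ft_force: [-0.8, 8.7, -10.0]
gripper_width: 18.1
```

```bash
python3 -c "
from h import *;log('-')"
```

```text
t 18.30 th 14.0 r 67.4 ax -0.1 tilt 16.3 jaw 13.7 | Ft(on wheel,+th) -10.80 Frad(on tool) -7.58 Fax 1.25 Max 2.823
```

Call:
{"op": "drive_tool", "data": {"increments": "1.2 -5 0 0 10; 1.2 -5 -0.2 0 10; 1.2 -5 -0.4 0 10"}}

```text
time_s: 18.6
position: [508.9, 301.1, 173.7]
orientation: [-0.18, 0.687, -0.008, 0.704]
ft_force: [-1.8, 10.9, -8.2]
gripper_width: 18.0
```

```bash
python3 -c "
from h import *;log('-')"
```

```text
t 18.60 th 7.9 r 67.6 ax -0.2 tilt 15.4 jaw 14.0 | Ft(on wheel,+th) -12.04 Frad(on tool) -6.58 Fax 0.72 Max 3.119
```

Call:
{"op": "drive_tool", "data": {"increments": "1.4 -5.8 -0.6 0 10; 1.4 -5.8 -0.8 0 10; 1.4 -5.8 -1.1 0 10"}}

```text
time_s: 18.9
position: [510.2, 296.2, 174.4]
orientation: [-0.174, 0.687, 0.002, 0.706]
ft_force: [-2.3, 12.4, -6.0]
gripper_width: 18.1
```

```bash
python3 -c "
from h import *;log('-')"
```

```text
t 18.90 th 3.2 r 67.9 ax -0.2 tilt 14.1 jaw 14.3 | Ft(on wheel,+th) -12.93 Frad(on tool) -5.26 Fax 0.67 Max 3.603
```

Call:
{"op": "drive_tool", "data": {"increments": "1.7 -7.2 -0.6 -0.2 10; 1.7 -7.2 -0.9 -0.2 10; 1.7 -7.2 -1.2 -0.2 10"}}

```text
time_s: 19.2
position: [512.0, 288.7, 174.8]
orientation: [-0.163, 0.687, 0.009, 0.708]
ft_force: [-0.9, 12.6, -6.4]
gripper_width: 18.0
```

```bash
python3 -c "
from h import *;log('-')"
```

```text
t 19.20 th -3.7 r 68.5 ax -0.2 tilt 12.6 jaw 14.1 | Ft(on wheel,+th) -12.00 Frad(on tool) -7.21 Fax 2.02 Max 3.507
```

Call:
{"op": "drive_tool", "data": {"increments": "1.7 -7.2 -1.5 -0.2 10; 1.7 -7.2 -1.8 -0.2 10; 1.7 -7.1 -2.1 -0.2 10"}}

```text
time_s: 19.5
position: [514.0, 280.8, 174.2]
orientation: [-0.153, 0.687, 0.015, 0.71]
ft_force: [-1.2, 12.6, -2.5]
gripper_width: 17.9
```

```bash
python3 -c "
from h import *;log('-')"
```

```text
t 19.50 th -10.8 r 69.0 ax -0.2 tilt 11.3 jaw 13.8 | Ft(on wheel,+th) -11.80 Frad(on tool) -4.82 Fax 1.77 Max 3.288
```

Call:
{"op": "drive_tool", "data": {"increments": "1.7 -7 -2.5 -0.2 10; 1.7 -7 -2.8 -0.2 10; 1.7 -6.9 -3.1 -0.2 10"}}

```text
time_s: 19.8
position: [515.8, 273.5, 172.6]
orientation: [-0.144, 0.687, 0.021, 0.712]
ft_force: [-2.8, 12.0, 2.8]
gripper_width: 18.0
```

```bash
python3 -c "
from h import *;log('-')"
```

```text
t 19.80 th -17.5 r 69.5 ax -0.3 tilt 10.2 jaw 13.5 | Ft(on wheel,+th) -12.62 Frad(on tool) -1.00 Fax 0.02 Max 2.869
```

Call:
{"op": "drive_tool", "data": {"increments": "1.6 -6.8 -3.2 -0.1 10; 1.6 -6.7 -3.5 -0.1 10; 1.6 -6.5 -3.8 -0.1 10"}}

```text
time_s: 20.1
position: [517.4, 267.3, 170.4]
orientation: [-0.137, 0.686, 0.028, 0.714]
ft_force: [-4.4, 10.3, 7.1]
gripper_width: 18.3
```

```bash
python3 -c "
from h import *;log('-')"
```

```text
t 20.10 th -23.3 r 69.9 ax -0.2 tilt 9.0 jaw 13.5 | Ft(on wheel,+th) -12.89 Frad(on tool) 2.15 Fax -1.90 Max 2.486
```

Call:
{"op": "drive_tool", "data": {"increments": "1.5 -6.4 -4.2 -0.1 10; 1.5 -6.2 -4.5 -0.1 10; 1.5 -6 -4.8 -0.1 10"}}

```text
time_s: 20.4
position: [519.2, 260.2, 167.0]
orientation: [-0.131, 0.685, 0.033, 0.716]
ft_force: [-5.4, 7.4, 12.8]
gripper_width: 18.6
```

```bash
python3 -c "
from h import *;log('-')"
```

```text
t 20.40 th -30.1 r 70.3 ax -0.2 tilt 8.2 jaw 13.4 | Ft(on wheel,+th) -13.72 Frad(on tool) 6.80 Fax -3.51 Max 1.928
```

Call:
{"op": "drive_tool", "data": {"increments": "1.4 -5.7 -5.1 -0.1 10; 1.3 -5.5 -5.4 -0.1 10; 1.3 -5.3 -5.6 -0.1 10"}}

```text
time_s: 20.7
position: [521.1, 252.4, 162.1]
orientation: [-0.126, 0.684, 0.035, 0.718]
ft_force: [-5.8, 5.7, 14.7]
gripper_width: 18.7
```

```bash
python3 -c "
from h import *;log('-')"
```

```text
t 20.70 th -37.8 r 70.8 ax -0.2 tilt 7.7 jaw 13.2 | Ft(on wheel,+th) -14.49 Frad(on tool) 7.39 Fax -4.34 Max 1.468
```

Call:
{"op": "drive_tool", "data": {"increments": "1.2 -5.1 -5.6 0 10; 1.2 -4.9 -5.8 0 10; 1.1 -4.6 -6 0 10"}}

```text
time_s: 21.0
position: [523.0, 244.9, 156.0]
orientation: [-0.123, 0.682, 0.037, 0.719]
ft_force: [-6.1, 3.8, 15.4]
gripper_width: 18.9
```

```bash
python3 -c "
from h import *;log('-')
from station import bot
d=bot.snapshot('side'); cv2.imwrite('pics/side5.png',cv2.resize(d['image'][60:350,200:480,::-1],None,fx=2,fy=2))"
```

```text
t 21.00 th -45.8 r 71.5 ax -0.2 tilt 7.3 jaw 13.2 | Ft(on wheel,+th) -14.56 Frad(on tool) 7.06 Fax -5.04 Max 1.212
```

View pics/side5.png

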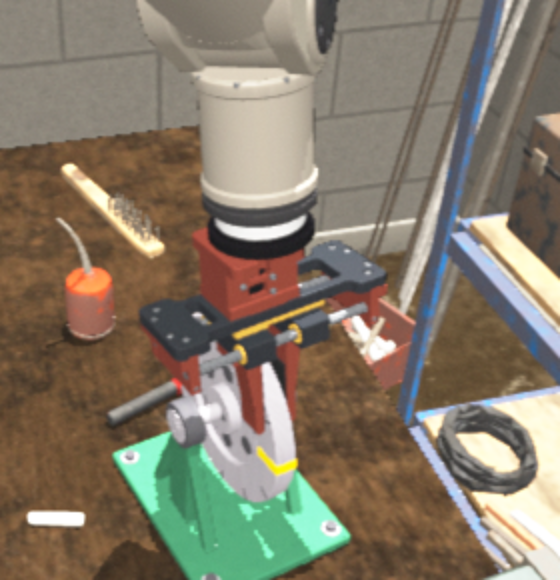

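Call:
{"op": "drive_tool", "data": {"increments": "-1.2 5.3 4.3 0 10; -1.2 5.3 4.3 0 10; -1.2 5.3 4.2 0 10; -1.3 5.5 4 0 10"}}

```text
time_s: 21.45
position: [519.3, 259.1, 170.3]
orientation: [-0.125, 0.684, 0.032, 0.718]
ft_force: [9.6, 3.8, -20.7]
gripper_width: 18.6
```

```bash
python3 -c "
from h import *;log('+')
def ang(u):
    th=np.radians(np.arange(-180,180,.5)); P=c0+85*(np.sin(th)[:,None]*AY+np.cos(th)[:,None]*np.array([0,0,1]))
    e=np.linalg.norm(proj('side',P)-u,axis=1);i=e.argmin();print(np.degrees(th[i]),e[i])
ang(np.array([285,468])/2+[200,60])"
```

```text
t 21.45 th -29.7 r 73.8 ax -0.4 tilt 7.8 jaw 12.9 | Ft(on wheel,+th) 8.98 Frad(on tool) -18.73 Fax 10.25 Max 0.724
-86.0 0.2735022810050952
```

Call:
{"op": "drive_tool", "data": {"increments": "-1.4 5.8 3.6 0 10; -1.4 5.9 3.4 0 10; -1.4 6 3.2 0 10"}}

```text
time_s: 21.75
position: [517.2, 267.3, 176.0]
orientation: [-0.127, 0.686, 0.026, 0.716]
ft_force: [9.9, 1.5, -21.7]
gripper_width: 18.3
```

```bash
python3 -c "
from h import *;log('+')"
```

```text
t 21.75 th -21.7 r 75.1 ax -0.4 tilt 8.5 jaw 12.5 | Ft(on wheel,+th) 8.75 Frad(on tool) -19.88 Fax 10.02 Max 0.256
```

```bash
cat >> h.py <<'E'
def ang(u):
    th=np.radians(np.arange(-180,180,.5)); P=c0+85*(np.sin(th)[:,None]*AY+np.cos(th)[:,None]*np.array([0,0,1]))
    e=np.linalg.norm(proj('side',P)-u,axis=1);i=e.argmin();return np.degrees(th[i]),e[i]
def mark(save=None):
    from station import bot
    im=bot.snapshot('side')['image']; hsv=cv2.cvtColor(im,cv2.COLOR_RGB2HSV)
    # score rim points by yellow fraction
    best=[]
    for t in np.arange(-180,180,1.):
        k=np.radians(t); P=np.array([c0+a*AX+85*(np.sin(k)*AY+np.cos(k)*np.array([0,0,1])) for a in(-9,-6,-3,0,3,6)]+[c0-9*AX+rr*(np.sin(k)*AY+np.cos(k)*np.array([0,0,1])) for rr in(70,75,80)])
        u=proj('side',P); 
        v=[hsv[int(round(b)),int(round(a))] for a,b in u]
        best.append(sum(1 for h in v if 22<=h[0]<=34 and h[1]>140 and h[2]>120))
    b=np.array(best);t=np.arange(-180,180,1.)
    m=(t*b).sum()/b.sum() if b.sum() else None
    print('mark angle',m,'peak',b.max(),'span',t[b>0].min() if b.any() else None,t[b>0].max() if b.any() else None)
    if save: cv2.imwrite(save,cv2.resize(im[60:350,200:480,::-1],None,fx=2,fy=2))
    return m
E
python3 -c "
from h import *
for n,u in(('s2',(236,344)),('s3',(282,411)),('s4',(251,348)),('s5',(285,468))): print(n,ang(np.array(u)/2+[200,60]))
mark('pics/m6.png');log('hold')"
```

```text
s2 (np.float64(-7.499999999999999), np.float64(3.9784561406727446))
s3 (np.float64(-52.0), np.float64(2.2127094656756117))
s4 (np.float64(-14.999999999999998), np.float64(1.0242798055162903))
s5 (np.float64(-86.0), np.float64(0.2735022810050952))
mark angle -62.31481481481482 peak 9 span -66.0 -59.0
t 21.80 th -21.2 r 75.1 ax -0.4 tilt 8.5 jaw 12.6 | Ft(on wheel,+th) 8.81 Frad(on tool) -17.54 Fax 8.67 Max 0.089
```

View pics/m6.png

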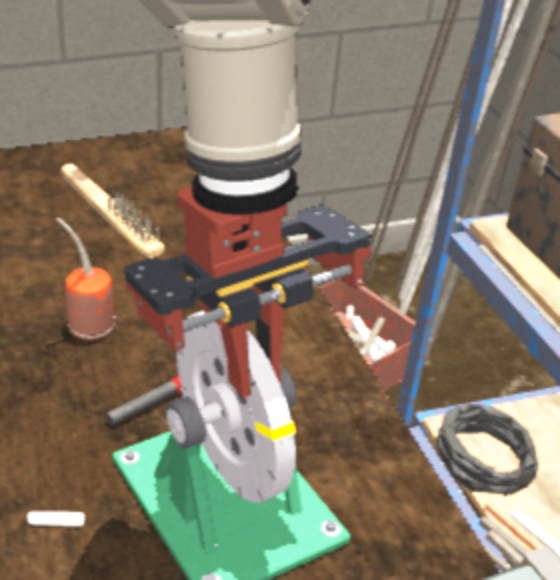

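Add to h.py:
```python
def samp(tag):
    log(tag); m=mark()
    l=open('log.jsonl').read().splitlines(); d=json.loads(l[-1]); d['mark']=m; l[-1]=json.dumps(d); open('log.jsonl','w').write('\n'.join(l)+'\n')
    print('mark-th',m-d['th'] if m is not None else None)
```

```text
(no output)
```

Call:
{"op": "drive_tool", "data": {"increments": "-1.6 6.8 0.4 0.2 10; -1.6 6.8 0.4 0.2 10; -1.6 6.8 0.2 0.2 10"}}

```text
time_s: 22.1
position: [516.7, 269.2, 177.0]
orientation: [-0.137, 0.687, 0.014, 0.713]
ft_force: [5.0, -6.7, -5.6]
gripper_width: 18.0
```

```bash
python3 -c "
from h import *;samp('+')"
```

```text
t 22.10 th -19.7 r 75.0 ax -0.3 tilt 10.2 jaw 12.4 | Ft(on wheel,+th) 9.06 Frad(on tool) -2.70 Fax 3.29 Max -1.701
mark angle -60.224489795918366 peak 9 span -63.0 -57.0
mark-th -40.566528368072454
```

Call:
{"op": "drive_tool", "data": {"increments": "-1.7 7 0.3 0.2 10; -1.7 7 0.2 0.2 10; -1.7 7 0 0.2 10"}}

```text
time_s: 22.45
position: [516.2, 270.8, 177.8]
orientation: [-0.148, 0.687, 0.002, 0.711]
ft_force: [4.4, -8.2, -4.1]
gripper_width: 18.0
```

```bash
python3 -c "
from h import *;samp('+')"
```

```text
t 22.45 th -17.9 r 75.1 ax -0.3 tilt 12.0 jaw 12.3 | Ft(on wheel,+th) 9.83 Frad(on tool) -1.10 Fax 2.36 Max -1.841
mark angle -58.660377358490564 peak 9 span -62.0 -55.0
mark-th -40.79434545787457
```

Call:
{"op": "drive_tool", "data": {"increments": "-2.2 9.2 1 0.3 10; -2.2 9.2 0.8 0.3 10; -2.2 9.2 0.6 0.3 10"}}

```text
time_s: 22.8
position: [514.7, 276.7, 179.7]
orientation: [-0.161, 0.687, -0.01, 0.709]
ft_force: [5.1, -10.6, -6.9]
gripper_width: 17.8
```

```bash
python3 -c "
from h import *;samp('+')"
```

```text
t 22.80 th -12.6 r 74.9 ax -0.2 tilt 14.0 jaw 12.4 | Ft(on wheel,+th) 12.75 Frad(on tool) -4.18 Fax 2.51 Max -2.138
mark angle -54.01923076923077 peak 9 span -57.0 -50.0
mark-th -41.43574807976535
```

Call:
{"op": "drive_tool", "data": {"increments": "-2.2 9.3 0.5 0.3 10; -2.2 9.3 0.2 0.3 10; -2.2 9.3 0 0.3 10"}}

```text
time_s: 23.15
position: [513.4, 282.0, 180.8]
orientation: [-0.175, 0.686, -0.023, 0.706]
ft_force: [2.3, -10.9, -5.1]
gripper_width: 18.2
```

```bash
python3 -c "
from h import *;samp('+')"
```

```text
t 23.15 th -7.8 r 74.8 ax -0.2 tilt 16.2 jaw 12.5 | Ft(on wheel,+th) 11.71 Frad(on tool) -3.53 Fax -0.23 Max -2.131
mark angle -49.716981132075475 peak 9 span -53.0 -46.0
mark-th -41.93251900679087
```

Call:
{"op": "drive_tool", "data": {"increments": "-2.2 9.3 -0.2 0.3 10; -2.2 9.3 -0.4 0.3 10; -2.2 9.3 -0.6 0.3 10"}}

```text
time_s: 23.5
position: [511.9, 288.0, 181.5]
orientation: [-0.189, 0.685, -0.036, 0.703]
ft_force: [1.1, -11.3, -2.2]
gripper_width: 18.0
```

```bash
python3 -c "
from h import *;samp('+')"
```

```text
t 23.50 th -2.5 r 74.6 ax -0.1 tilt 18.4 jaw 12.5 | Ft(on wheel,+th) 11.37 Frad(on tool) -1.71 Fax -1.51 Max -2.265
mark angle -45.10204081632653 peak 9 span -48.0 -42.0
mark-th -42.63086388737599
```

Call:
{"op": "drive_tool", "data": {"increments": "-2.2 9.3 -0.4 0.3 10; -2.2 9.3 -0.7 0.3 10; -2.2 9.3 -1 0.3 10"}}

```text
time_s: 23.85
position: [510.5, 293.5, 181.7]
orientation: [-0.203, 0.683, -0.05, 0.7]
ft_force: [1.1, -13.0, -0.1]
gripper_width: 18.0
```

```bash
python3 -c "
from h import *;samp('+')"
```

```text
t 23.85 th 2.4 r 74.5 ax -0.1 tilt 20.7 jaw 12.5 | Ft(on wheel,+th) 12.86 Frad(on tool) -0.63 Fax -1.93 Max -2.504
mark angle -40.82 peak 9 span -44.0 -37.0
mark-th -43.2092996079605
```

Call:
{"op": "drive_tool", "data": {"increments": "-2.2 9.2 -1.2 0.3 10; -2.2 9.2 -1.6 0.3 10; -2.2 9.2 -2 0.3 10"}}

```text
time_s: 24.2
position: [509.3, 298.4, 181.4]
orientation: [-0.218, 0.68, -0.065, 0.697]
ft_force: [-0.5, -13.2, 3.9]
gripper_width: 18.0
```

```bash
python3 -c "
from h import *;samp('+')"
```

```text
t 24.20 th 6.9 r 74.4 ax -0.1 tilt 23.1 jaw 12.4 | Ft(on wheel,+th) 13.09 Frad(on tool) 2.35 Fax -3.53 Max -2.811
mark angle -36.3921568627451 peak 9 span -39.0 -33.0
mark-th -43.28546654637513
```

Call:
{"op": "drive_tool", "data": {"increments": "-2.2 9 -2.4 0.3 10; -2.2 9 -2.8 0.3 10; -2.2 9 -3.2 0.3 10"}}

```text
time_s: 24.55
position: [507.9, 304.2, 180.4]
orientation: [-0.231, 0.676, -0.08, 0.695]
ft_force: [-1.9, -11.4, 7.6]
gripper_width: 18.3
```

```bash
python3 -c "
from h import *;samp('+')"
```

```text
t 24.55 th 12.2 r 74.2 ax -0.0 tilt 25.4 jaw 12.3 | Ft(on wheel,+th) 12.03 Frad(on tool) 5.18 Fax -4.50 Max -2.813
mark angle -31.84313725490196 peak 9 span -35.0 -28.0
mark-th -44.0313266951931
```

Call:
{"op": "drive_tool", "data": {"increments": "-2.1 8.8 -3.2 0.4 10; -2.1 8.7 -3.5 0.4 10; -2.1 8.6 -3.8 0.4 10"}}

```text
time_s: 24.9
position: [506.5, 310.2, 178.8]
orientation: [-0.246, 0.672, -0.093, 0.693]
ft_force: [-2.3, -10.2, 9.8]
gripper_width: 18.2
```

```bash
python3 -c "
from h import *;samp('+')"
```

```text
t 24.90 th 17.7 r 74.1 ax -0.0 tilt 27.8 jaw 12.4 | Ft(on wheel,+th) 11.90 Frad(on tool) 6.50 Fax -4.60 Max -2.774
mark angle -26.86 peak 9 span -30.0 -24.0
mark-th -44.53063857378497
```

Call:
{"op": "drive_tool", "data": {"increments": "-2 8.4 -4 0.4 10; -2 8.4 -4.3 0.4 10; -2 8.3 -4.6 0.4 10"}}

```text
time_s: 25.25
position: [505.1, 316.3, 176.4]
orientation: [-0.261, 0.666, -0.106, 0.691]
ft_force: [-2.6, -10.9, 10.9]
gripper_width: 18.5
```

```bash
python3 -c "
from h import *;samp('+')"
```

```text
t 25.25 th 23.5 r 74.0 ax -0.0 tilt 30.1 jaw 12.6 | Ft(on wheel,+th) 13.56 Frad(on tool) 5.99 Fax -5.03 Max -3.025
mark angle -21.893617021276597 peak 9 span -25.0 -19.0
mark-th -45.356994922327715
```

Call:
{"op": "drive_tool", "data": {"increments": "-2 8 -4.9 0.4 10; -2 7.9 -5.2 0.4 10; -2 7.8 -5.5 0.4 10"}}

```text
time_s: 25.6
position: [503.6, 322.8, 173.0]
orientation: [-0.274, 0.66, -0.119, 0.69]
ft_force: [-2.9, -9.3, 12.4]
gripper_width: 18.4
```

```bash
python3 -c "
from h import *;samp('+')"
```

```text
t 25.60 th 29.9 r 73.8 ax -0.0 tilt 32.3 jaw 12.8 | Ft(on wheel,+th) 13.46 Frad(on tool) 6.57 Fax -4.97 Max -2.919
mark angle -16.441860465116278 peak 9 span -19.0 -14.0
mark-th -46.3145282168744
```

Call:
{"op": "drive_tool", "data": {"increments": "1.2 -5.1 2.2 0 10; 1.2 -5.1 2.2 0 10; 1.2 -5.2 2 0 10; 1.2 -5.3 1.8 0 10"}}

```text
time_s: 26.05
position: [507.4, 306.9, 180.7]
orientation: [-0.272, 0.66, -0.112, 0.691]
ft_force: [0.2, 6.7, -10.7]
gripper_width: 18.2
```

```bash
python3 -c "
from h import *;samp('-')"
```

```text
t 26.05 th 15.7 r 74.7 ax -0.1 tilt 31.6 jaw 13.2 | Ft(on wheel,+th) -9.16 Frad(on tool) -8.58 Fax 1.71 Max 3.175
mark angle -28.20408163265306 peak 9 span -31.0 -25.0
mark-th -43.89171391947794
```

Call:
{"op": "drive_tool", "data": {"increments": "1.3 -5.5 1.2 0 10; 1.3 -5.6 1 0 10"}}

```text
time_s: 26.3
position: [509.2, 299.3, 183.0]
orientation: [-0.27, 0.66, -0.108, 0.692]
ft_force: [-0.8, 8.5, -8.5]
gripper_width: 18.0
```

```bash
python3 -c "
from h import *;samp('-')"
```

```text
t 26.30 th 9.3 r 75.3 ax -0.1 tilt 31.1 jaw 13.3 | Ft(on wheel,+th) -9.76 Frad(on tool) -7.05 Fax 1.16 Max 3.172
mark angle -33.833333333333336 peak 9 span -37.0 -31.0
mark-th -43.16968194808506
```

Call:
{"op": "drive_tool", "data": {"increments": "1.3 -5.7 0.5 0 10; 1.3 -5.8 0.2 0 10"}}

```text
time_s: 26.55
position: [510.9, 292.7, 184.3]
orientation: [-0.267, 0.661, -0.103, 0.694]
ft_force: [-1.9, 9.0, -5.5]
gripper_width: 18.1
```

```bash
python3 -c "
from h import *;samp('-')"
```

```text
t 26.55 th 4.0 r 75.8 ax -0.1 tilt 30.5 jaw 13.6 | Ft(on wheel,+th) -9.60 Frad(on tool) -4.80 Fax 0.20 Max 3.080
mark angle -38.354166666666664 peak 9 span -41.0 -35.0
mark-th -42.330116467772484
```

Call:
{"op": "drive_tool", "data": {"increments": "1.3 -5.9 -0.6 0 10; 1.3 -5.9 -0.8 0 10; 1.3 -5.9 -1 0 10"}}

```text
time_s: 26.9
position: [512.9, 284.6, 184.9]
orientation: [-0.262, 0.66, -0.095, 0.697]
ft_force: [-2.7, 9.6, -2.7]
gripper_width: 17.8
```

```bash
python3 -c "
from h import *;samp('-')"
```

```text
t 26.90 th -2.5 r 76.5 ax -0.1 tilt 29.4 jaw 13.9 | Ft(on wheel,+th) -9.79 Frad(on tool) -3.11 Fax -0.40 Max 3.107
mark angle -43.48 peak 9 span -47.0 -40.0
mark-th -40.95252865297134
```

Call:
{"op": "drive_tool", "data": {"increments": "1.4 -6.1 -1.4 0 10; 1.4 -6.1 -1.6 0 10; 1.4 -6 -1.9 0 10"}}

```text
time_s: 27.25
position: [514.7, 277.2, 184.5]
orientation: [-0.257, 0.66, -0.086, 0.7]
ft_force: [-3.6, 10.1, 2.4]
gripper_width: 17.7
```

```bash
python3 -c "
from h import *;samp('-')"
```

```text
t 27.25 th -8.5 r 77.1 ax -0.2 tilt 28.3 jaw 14.2 | Ft(on wheel,+th) -10.86 Frad(on tool) 0.83 Fax -1.20 Max 2.586
mark angle -48.40816326530612 peak 9 span -52.0 -45.0
mark-th -39.949867964325634
```

Call:
{"op": "drive_tool", "data": {"increments": "1.5 -6.7 -2.2 -0.2 10; 1.5 -6.6 -2.6 -0.2 10; 1.5 -6.5 -3 -0.2 10"}}

```text
time_s: 27.6
position: [517.2, 266.7, 182.6]
orientation: [-0.248, 0.661, -0.084, 0.703]
ft_force: [-4.4, 8.8, 6.1]
gripper_width: 18.0
```

```bash
python3 -c "
from h import *;samp('-')"
```

```text
t 27.60 th -16.7 r 77.8 ax -0.2 tilt 27.3 jaw 13.7 | Ft(on wheel,+th) -10.97 Frad(on tool) 3.10 Fax -2.22 Max 1.973
mark angle -55.490196078431374 peak 9 span -59.0 -51.0
mark-th -38.747067709186084
```

Call:
{"op": "drive_tool", "data": {"increments": "1.5 -6.6 -3.2 -0.2 10; 1.5 -6.5 -3.5 -0.2 10; 1.5 -6.4 -3.8 -0.2 10"}}

```text
time_s: 27.95
position: [520.0, 255.0, 178.8]
orientation: [-0.24, 0.662, -0.083, 0.705]
ft_force: [-3.9, 7.4, 6.5]
gripper_width: 18.1
```

```bash
python3 -c "
from h import *;samp('-')"
```

```text
t 27.95 th -26.1 r 78.8 ax -0.2 tilt 26.6 jaw 13.2 | Ft(on wheel,+th) -10.16 Frad(on tool) 2.23 Fax -2.08 Max 1.860
mark angle -63.82692307692308 peak 9 span -67.0 -61.0
mark-th -37.740432449631555
```

```bash
cat > fit2.py <<'E'
from h import *
L=[json.loads(l) for l in open('log.jsonl')]
L=[d for d in L if d['tag'] in '+-']
free=[json.loads(l) for l in open('log.jsonl')]; 
for d in L:
    if d.get('mark') is None:
        t=d['t']
        if t<13: d['mark']=d['th']+np.interp(t,[6,12.5],[-1.6,2.7])
        elif t<16: d['mark']=d['th']+2
        elif t<21.2: d['mark']=d['th']+np.interp(d['th'],[-45.8,43.6],[-40.5,-58.6])
        else: d['mark']=d['th']-40.8
def run(L,name,show=0):
    A=[];y=[];S=[]
    for d in L:
        F=np.array(d['F']);M=np.array(d['M']);x=np.array(d['R'])[:,0];s=1 if d['tag']=='+' else -1
        ph=np.radians(d['mark']);k=np.cross(x,F)@AX
        A.append([k,s,np.sin(ph),np.cos(ph)]);S.append(s);y.append(d['Ft']*d['r']/1e3+d['Max']+0.04-1.05*np.sin(np.radians(d['tilt'])))
    A=np.array(A);y=np.array(y);S=np.array(S)
    for nm,cols,off in(('drag fixed',[0,2,3],.42),('drag free',[0,1,2,3],0)):
        AA=A[:,cols];yy=y-off*S
        c,*_=np.linalg.lstsq(AA,yy,rcond=None);res=yy-AA@c;cov=np.linalg.inv(AA.T@AA)*res.var()
        sm=np.random.default_rng(0).multivariate_normal(c,cov,2000);an=np.degrees(np.arctan2(-sm[:,-1],sm[:,-2]))
        a,b=c[-2:];print(name,nm,c.round(3),'rms',res.std().round(3),'G',np.hypot(a,b).round(3),'down at mark',np.degrees(np.arctan2(-b,a)).round(1),'sd',an.std().round(1))
        if show and off: 
            for d,r,yv,k in zip(L,res,yy,A[:,0]): print('%.2f %s mark %.0f tau-drag %.2f res %.2f'%(d['t'],d['tag'],d['mark'],yv-c[0]*k,r))
    # F only, friction symmetric
    z=np.array([d['Ft']*d['r']/1e3 for d in L]);AA=A[:,1:]
    c,*_=np.linalg.lstsq(AA,z,rcond=None);res=z-AA@c
    print(name,'F-only',c.round(3),'rms',res.std().round(3),'G',np.hypot(*c[1:]).round(3),'down',np.degrees(np.arctan2(-c[2],c[1])).round(1))
run(L,'all',1)
run([d for d in L if d['t']<16],'early')
run([d for d in L if d['t']>16],'late')
run([d for d in L if d['t']>21.2],'marked')
run([d for d in L if not 16<d['t']<21.2],'no slip stroke')
E
python3 fit2.py
```

```text
all drag fixed [0.211 0.198 0.196] rms 0.141 G 0.279 down at mark -44.7 sd 4.7
6.75 + mark 8 tau-drag 0.12 res -0.11
7.25 + mark 19 tau-drag 0.34 res 0.09
7.55 + mark 25 tau-drag 0.20 res -0.06
7.85 + mark 32 tau-drag 0.19 res -0.08
8.15 + mark 41 tau-drag 0.30 res 0.02
8.45 + mark 51 tau-drag 0.42 res 0.14
8.75 + mark 61 tau-drag 0.45 res 0.18
9.15 - mark 37 tau-drag 0.22 res -0.05
9.45 - mark 27 tau-drag -0.04 res -0.30
9.75 - mark 16 tau-drag 0.27 res 0.02
10.05 - mark 7 tau-drag 0.41 res 0.19
10.35 - mark 1 tau-drag 0.10 res -0.10
10.65 - mark -6 tau-drag 0.26 res 0.08
10.95 - mark -12 tau-drag 0.27 res 0.12
11.25 - mark -18 tau-drag 0.04 res -0.09
11.55 - mark -26 tau-drag 0.46 res 0.37
11.85 - mark -34 tau-drag 0.02 res -0.03
12.15 - mark -43 tau-drag -0.23 res -0.24
12.45 - mark -52 tau-drag -0.32 res -0.29
12.95 + mark -36 tau-drag -0.06 res -0.10
13.25 + mark -28 tau-drag 0.20 res 0.12
14.85 + mark -24 tau-drag 0.22 res 0.13
15.15 + mark -22 tau-drag 0.24 res 0.13
15.45 + mark -18 tau-drag -0.10 res -0.23
15.75 + mark -16 tau-drag -0.00 res -0.14
17.70 - mark -23 tau-drag 0.
[... 1676 characters left out ...]
.21  0.156 0.17 ] rms 0.12 G 0.23 down at mark -47.4 sd 9.4
late drag free [0.208 0.401 0.154 0.167] rms 0.12 G 0.227 down at mark -47.4 sd 9.5
late F-only [0.813 0.235 0.291] rms 0.055 G 0.374 down -51.1
marked drag fixed [0.209 0.039 0.061] rms 0.113 G 0.072 down at mark -56.9 sd 84.8
marked drag free [ 0.201  0.334 -0.025  0.004] rms 0.107 G 0.025 down at mark -171.3 sd 115.0
marked F-only [0.812 0.213 0.271] rms 0.061 G 0.344 down -51.9
no slip stroke drag fixed [0.211 0.19  0.19 ] rms 0.146 G 0.269 down at mark -45.1 sd 5.9
no slip stroke drag free [0.214 0.458 0.198 0.197] rms 0.145 G 0.279 down at mark -44.8 sd 5.9
no slip stroke F-only [0.815 0.196 0.235] rms 0.065 G 0.306 down -50.2
```

```bash
cat > fit3.py <<'E'
import io,contextlib
with contextlib.redirect_stdout(io.StringIO()):
    from fit2 import *
def f3(L,nm,cols):
    S=np.array([1 if d['tag']=='+' else -1 for d in L]);m=np.radians([d['mark'] for d in L])
    tw=np.sin(np.radians([d['tilt'] for d in L]))
    z=np.array([d['Ft']*d['r']/1e3 for d in L]);F=np.array([d['Fr'] for d in L])
    A=np.c_[np.sin(m),np.cos(m),S,np.ones(len(L)),F/100,S*abs(F)/100][:,cols]
    c,*_=np.linalg.lstsq(A,z,rcond=None);res=z-A@c;cov=np.linalg.inv(A.T@A)*res.var()
    sm=np.random.default_rng(0).multivariate_normal(c,cov,2000);an=np.degrees(np.arctan2(-sm[:,1],sm[:,0]))
    print(nm,cols,c.round(3),'rms',res.std().round(3),'G',np.hypot(*c[:2]).round(3),'down',np.degrees(np.arctan2(-c[1],c[0])).round(1),'sd',an.std().round(1))
for cols in([0,1,2],[0,1,2,3],[0,1,2,4],[0,1,2,5],[0,1,2,4,5]):
    f3(L,'all',cols); f3([d for d in L if d['t']>21.2],'marked',cols)
E
python3 fit3.py
```

```text
all [0, 1, 2] [0.202 0.241 0.814] rms 0.062 G 0.314 down -50.0 sd 1.9
marked [0, 1, 2] [0.213 0.271 0.812] rms 0.061 G 0.344 down -51.9 sd 2.9
all [0, 1, 2, 3] [ 0.2    0.246  0.814 -0.005] rms 0.062 G 0.318 down -50.9 sd 6.8
marked [0, 1, 2, 3] [-0.162  0.663  0.817 -0.527] rms 0.059 G 0.682 down -103.8 sd 28.0
all [0, 1, 2, 4] [0.2   0.242 0.813 0.106] rms 0.062 G 0.314 down -50.4 sd 2.0
marked [0, 1, 2, 4] [0.182 0.248 0.812 0.242] rms 0.059 G 0.308 down -53.8 sd 4.0
all [0, 1, 2, 5] [ 0.193  0.24   0.846 -0.496] rms 0.059 G 0.308 down -51.3 sd 1.9
marked [0, 1, 2, 5] [ 0.176  0.241  0.841 -0.554] rms 0.055 G 0.299 down -53.9 sd 3.4
all [0, 1, 2, 4, 5] [ 0.192  0.241  0.845  0.043 -0.48 ] rms 0.059 G 0.308 down -51.4 sd 1.9
marked [0, 1, 2, 4, 5] [ 0.17   0.237  0.839  0.063 -0.517] rms 0.055 G 0.292 down -54.4 sd 4.1
```

Call:
{"op": "drive_tool", "data": {"increments": "-1.8 7.6 2 0 10; -1.8 7.6 2 0 10; -1.8 7.6 1.6 0 10; -1.8 7.6 1.2 0 10"}}

```text
time_s: 28.4
position: [516.7, 267.9, 184.5]
orientation: [-0.245, 0.663, -0.097, 0.701]
ft_force: [3.2, -7.2, -9.8]
gripper_width: 17.8
```

```bash
python3 -c "
from h import *;samp('+')"
```

```text
t 28.40 th -15.4 r 79.1 ax -0.2 tilt 28.2 jaw 12.5 | Ft(on wheel,+th) 10.02 Frad(on tool) -7.39 Fax 1.48 Max -0.558
mark angle -54.075471698113205 peak 9 span -57.0 -50.0
mark-th -38.72162747789568
```

Call:
{"op": "drive_tool", "data": {"increments": "-1.8 7.7 0.6 0.2 10; -1.8 7.7 0.4 0.2 10; -1 4 0 0 10; 0 0 0 0 10; 0 0 0 0 10; 0 0 0 0 10"}}

```text
time_s: 29.05
position: [515.6, 272.3, 185.9]
orientation: [-0.255, 0.661, -0.107, 0.697]
ft_force: [1.0, 1.0, -7.7]
gripper_width: 17.7
```

```bash
python3 -c "
from h import *;log('static');mark('pics/end.png')"; python3 fit3.py|head -3
```

```text
t 29.05 th -11.6 r 79.0 ax -0.2 tilt 29.8 jaw 12.4 | Ft(on wheel,+th) 0.87 Frad(on tool) -7.68 Fax 1.24 Max 1.138
mark angle -50.63265306122449 peak 9 span -54.0 -47.0
all [0, 1, 2] [0.202 0.241 0.814] rms 0.062 G 0.314 down -50.0 sd 1.8
marked [0, 1, 2] [0.213 0.271 0.812] rms 0.06 G 0.345 down -51.8 sd 2.7
all [0, 1, 2, 3] [ 0.2    0.246  0.814 -0.005] rms 0.062 G 0.318 down -50.9 sd 6.8
```

View pics/end.png

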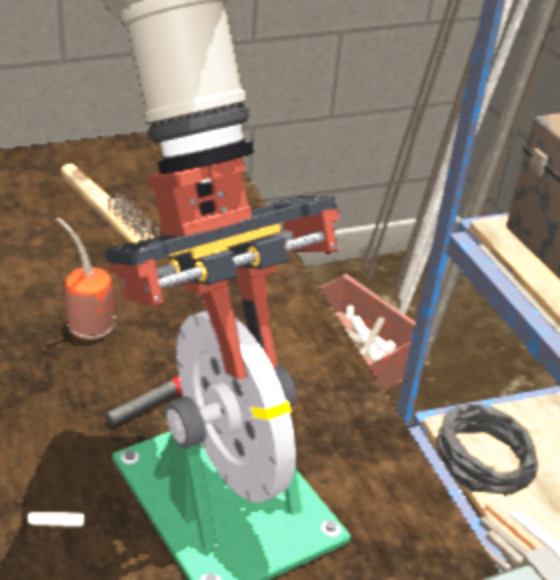

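Call:
{"op": "drive_tool", "data": {"increments": "0 0 0 0 10; 0 0 0 0 10; 0 0 0 0 10"}}

```text
time_s: 29.4
position: [515.6, 272.3, 185.9]
orientation: [-0.255, 0.661, -0.107, 0.697]
ft_force: [0.2, -0.3, -6.8]
gripper_width: 17.9
```

```bash
python3 -c "
from h import *;s=st();print(abs(s['qd']).max());mark()
from station import bot
print(bot.sign_off())"
```

```text
t 29.4 pos [515.6 272.3 185.9] jaw 12.4 q [-0.47  0.57 -0.51  1.67  0.64  1.41 -0.99] F [ 0.25 -0.27 -6.8 ] M [ 1.334 -0.412  0.727] w 17.9
0.0012976701563164354
mark angle -50.63265306122449 peak 9 span -54.0 -47.0
the job is handed in; nothing more can be done
None
```

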